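# Put two piles of bench parts away

## Task

Two piles of parts were left on the bench. Take them apart without toppling anything and put every part away, flat and the same way up as it stands now: the solder spool in the large round dish, the roll of labels in the small round dish, and in the divided tray one part to a cell: the square plug housing in the end cell next to the thumb tab, the relay in the middle cell, the coax adapter in the other end cell. Leave the brush and the blue bin where they are.

Things in the scene. Friction and masses are not known exactly. Their poses are not given: they have to be found in the camera images.
- spool_center (a point): centre (half-way up) of a blue and white solder spool, upright cylinder of 60 mm diameter, 30 mm high, 220 g; always the lowest of a pile, standing on the bench (z = 0). Its own z axis is up
- labels_center (a point): centre (half-way up) of a white roll of labels, upright ring of 42 mm outer diameter, 30 mm high, with a 16 mm bore; always the lowest of a pile, standing on the bench. Its own z axis is up
- plug_center (a point): centre (half-way up) of a black harness plug housing, nearly square block, 28 mm along its own x, 30 mm along its own y, 18 mm high, z up; it lies on top of the spool or of the roll of labels
- adapter_center (a point): centre (half-way up) of a bare-metal coax adapter, a lying stepped cylinder 28 mm long along its own x and 16 mm in diameter (16 mm across its own y and 16 mm high), z up; it lies on top of the other of the two (spool, roll of labels)
- relay_center (a point): centre (half-way up) of a blue relay, block 20 mm along its own x, 28 mm along its own y, 16 mm high, z up; it lies on top of the plug housing and so is the top of the higher pile
- dish_large: large round dish of grey plastic, fixed to the bench, outer diameter 86 mm, inner 78 mm, rim 9 mm high, floor 3 mm thick; origin at the centre of its underside on the bench. Place of the solder spool
- dish_small: small round dish of grey plastic, fixed to the bench, outer diameter 66 mm, inner 58 mm, rim 9 mm high, floor 3 mm thick; origin at the centre of its underside on the bench. Place of the roll of labels
- tray: grey divided tray, fixed to the bench, 64 mm along its x, 138 mm along its y, 16 mm high, walls, dividers and floor 3 mm thick; three equal cells in a row along its y, each 58 mm (x) by 42 mm (y), centres at y = +45, 0 and -45 mm. A flat thumb tab (36 x 22 mm) stands out from the rim at the +y end. Origin at the centre of its underside, which stands on 2 mm feet. Cell at +45 mm (by the tab): plug housing; middle: relay; -45 mm: adapter
- brush: small black brush with flat handle, 136 x 17 x 9 mm, lying loose near the right edge of the bench, long along its own x; origin at the centre of its underside. Not to be moved
- bin: small open blue bin holding pale pins, 60 x 80 mm, 35 mm high, standing loose near the front right corner of the bench; origin at the centre of its underside. Not to be moved

How it is judged (in metres and radians):
At the end, for the whole second after the job is handed in: Spool on the floor of the large dish (within 12 mm of its centre), roll of labels in the small one (11 mm); on the tray floor the plug in the cell by the tab, relay in the middle, adapter in the other end cell; all five within 0.2 rad of flat, same way up, released, at rest (horizontal distance between spool_center and dish_large below 0.012 m and z of spool_center in the frame of dish_large below 0.022 m and horizontal distance between labels_center and dish_small below 0.011 m and z of labels_center in the frame of dish_small below 0.022 m and y of plug_center in the frame of tray between 0.024 and 0.066 m and x of plug_center in the frame of tray between -0.029 and 0.029 m and z of each of plug_center, relay_center, adapter_center in the frame of tray below 0.017 m and y of relay_center in the frame of tray between -0.021 and 0.021 m and x of relay_center in the frame of tray between -0.029 and 0.029 m and y of adapter_center in the frame of tray between -0.066 and -0.024 m and x of adapter_center in the frame of tray between -0.029 and 0.029 m and angle between each of spool_center, labels_center, plug_center, adapter_center, relay_center's own z axis and vertical below 0.2 rad and linear speed of each of spool, labels, plug, adapter, relay below 0.02 m/s); the robot touches nothing.
It fails at once if the brush or the blue bin is pushed away (more than 20 mm) (distance of any of brush, bin from where it was at the start of the episode above 0.02 m).
It fails at once if a part is toppled (tilted more than 0.7 rad) (angle between any of spool_center, labels_center, plug_center, adapter_center, relay_center's own z axis and vertical above 0.7 rad).
It also fails if it takes over 112 s, if anything falls off the work surface, if the arm or the gripper's body presses on something with over 40 N, if the wrist force passes 120 N, or if a joint passes its speed limit or range.

## Robot

A 7-joint arm with a two-finger parallel gripper is mounted at the origin on a cart in front of the work surface, level with it; the furniture and walls round the work are solid. World frame = base frame: x ahead of the robot, y to its left, z up, the work surface at z = 0. Lengths are in mm, angles in rad, forces in N, time in s.
With the tool pointing down it reaches from about 400 to 875 mm from the base axis. Payload 4.4 kg.
Tool frame: the origin (TCP) lies midway between the tips of the shut fingers; the grasp point (between the pads) lies 19 mm behind it; z points along the fingers, y is the direction in which the jaws open and shut (so a half turn about z gives the same grasp; the last joint's range is limited). The gripper opens to 85 mm and grips with 20 to 120 N. Pads are 22 mm wide; open, the fingers measure 114 mm over their backs; the gripper's body (76 mm by 85 mm) begins 54 mm behind the grasp point. The pads swing forward as they close: fully open they stand 13 mm farther back than shut.
Start: joints at [0.636, 0.628, 0.038, 1.517, -0.027, 0.996, -0.02], TCP at [496.337, -419.723, 231.313] pointing down, gripper open.
Joint ranges: [-3.06, 3.06], [-0.37, 2.12], [-1.25, 1.32], [0.18, 2.47], [-1.1, 4.24], [0.23, 1.98], [-2.94, 2.94]. Speed limits (rad/s): [2.57, 2.57, 3.14, 3.14, 3.14, 3.14, 3.14].

## Interface

Orientations are given as [roll, pitch, yaw] about the fixed x, y, z axes, in that order (R = Rz(yaw) Ry(pitch) Rx(roll)).
In Python, from cell import ctrl, vision gives the robot as it stands.
- The arm moves only by the tool play_rows, never from a script. Its arguments are lists of equal length, an entry for each row: "slide": the shift along the tool's x, y, z in mm, a list of three; "turn": the turn about the tool's z in rad; "fingers": the opening, from 0 (shut) to 1 (fully open). A call has 1 to 5 rows; each row is the pose to reach, as a shift and turn from the pose measured when the call began, along the tool's axes at that moment; what a row does not reach only later rows make up. A row lasts 1/8 s, in which the tool goes at most 62.5 mm and 10.7 degrees, less where a joint would pass 70% of its speed; a pose out of reach is approached as far as the arm can. A call with a gripper value outside its range is refused whole. The fingers move at their own pace and stop on an object; the grip force is fixed at half the most. Time passes only in rows, so rows that repeat a pose let the fingers close. It gives the time, the measured TCP pose, the force and the opening at its end, in the units of the state.
- ctrl.read_state(): the state, without advancing time (a new reading comes with each control period).
- vision.get_image(name): name is "scene" or "top"; returns (picture, depth): 480x640x3 uint8, blue, green, red; 480x640 float32, mm along the optical axis (not along the pixel's ray), 0 where there is no reading.
- vision.camera_params(name): a dict with "fx", "fy", "cx", "cy" (pixels), "position" and "rotation" of the camera in the world. Camera axes: x right, y up, looking along -z (the intrinsics and any distortion apply to the point x, -y, -z); pixel columns grow to the right and rows downward; lengths in mm; the calibration is good to about 2 mm. A picture is of the moment at which its call begins. camera_params takes no time and is no camera call.
- ctrl.finish_job(): hands the job in, once; it reports no verdict.
The state is a dict: "clock": time; "qpos": joint angles; "qd": joint speeds; "tau": joint torques, N m; "eef_pos": TCP position; "tool_rot": TCP orientation; "force": force on the tool from outside, world axes, zero at the start; "torque": the same for the moment, N m; "width": finger opening in mm.
Only numpy, scipy, OpenCV 4.12 (cv2) and the standard library are available. Lean on these libraries where they do the work, as an engineer would, in place of code of your own. Each camera call takes 0.05 s, during which the arm holds its last target.

## Working session

There is one attempt and no reset: what is moved stays moved. The work goes in short steps, Python scripts to look and compute and a tool call to move; the robot and the scene stay as the last step left them, time stands still between calls to the robot, and variables do not carry over. Pictures are saved under pics/ and viewed, and the job is handed in when it is done.

Besides the shell and the picture viewer there is one more tool, called as name([rows], argument=value, ...), one row to a line, values as JSON. play_rows: Moves the arm, as the interface text tells. Its arguments: {"type":"object","properties":{"slide":{"type":"array"},"turn":{"type":"array"},"fingers":{"type":"array"}},"required":["slide","turn","fingers"]}

```bash
mkdir -p pics; ls; python3 - <<'E'
from cell import ctrl, vision
import cv2,numpy as np
s=ctrl.read_state(); print(s)
for n in("scene","top"):
    p,d=vision.get_image(n); cv2.imwrite(f"pics/{n}0.png",p); np.savez(f"pics/{n}0.npz",p=p,d=d); print(n,vision.camera_params(n), (d>0).mean(), d.min(),d.max())
E
```

```text
pics
{'clock': 0.0, 'qpos': array([ 0.63619161,  0.62935408,  0.03844933,  1.51839941, -0.02701624,
        0.99626373, -0.01996612]), 'qd': array([ 0.00034301, -0.0007953 , -0.00027394, -0.00151906, -0.00214425,
       -0.00019344, -0.00111251]), 'tau': array([ 2.48767492e-04, -5.63397002e+01,  1.22613039e+00, -1.93442309e+01,
        1.09618565e-02,  1.05545257e-02, -2.35145143e-05]), 'eef_pos': array([ 495.84872255, -419.30100327,  230.37401   ]), 'tool_rot': array([-3.13968631e+00,  1.67290308e-05,  8.68823092e-01]), 'force': array([-0.19761263, -0.34725278,  0.70219239]), 'torque': array([-0.01474668, -0.01732551, -0.04306803]), 'width': 85.03288406591281}
scene {'fx': 600.7523246127054, 'fy': 600.7523246127054, 'cx': 308.00393452799534, 'cy': 245.97602679300996, 'position': array([1155.08099957,  -36.19192988,  533.38979555]), 'rotation': array([0.97353816, 0.01726372, 1.84999694])} 0.9806901041666667 0.0 3852.07
top {'fx': 603.3051792136883, 'fy': 603.3051792136883, 'cx': 317.8225259539719, 'cy': 241.64786774019979, 'position': array([ 349.19264558, -252.89525242,  933.17328759]), 'rotation': array([ 0.1331913 ,  0.03156994, -1.59159284])} 0.9959895833333333 0.0 1838.8258
```

View pics/scene0.png

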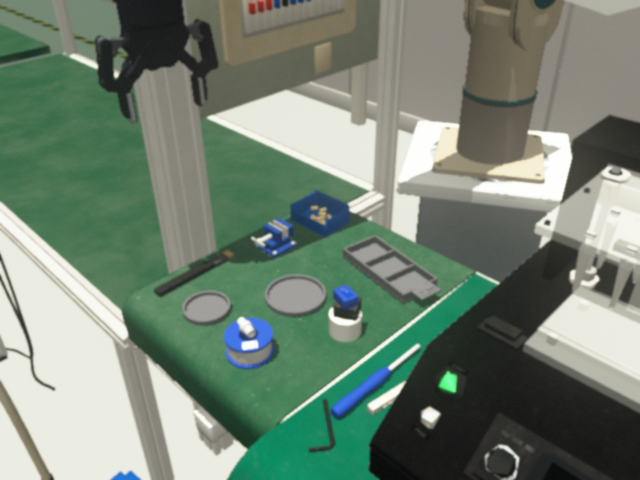

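View pics/top0.png

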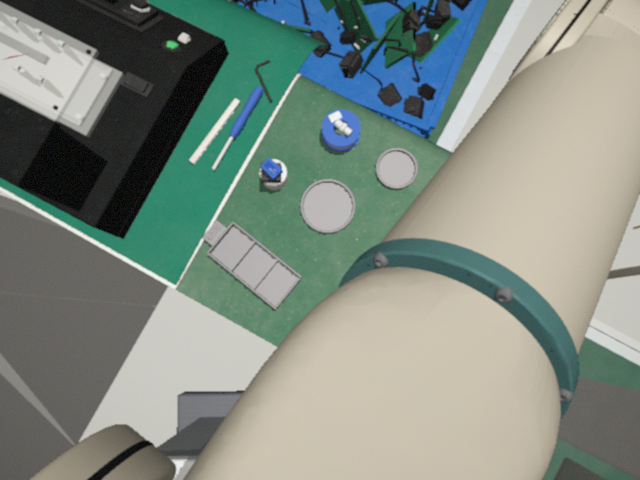

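The scene view shows the spool pile at (248,340), the labels pile at (346,315), the dishes at (206,307) and (296,294), and the tray at (392,268). In the top view the spool is at (341,130), the labels at (273,174), the dishes at (397,169) and (328,206), and the tray at (254,265), with the tab at (215,233).

```bash
cat > h.py <<'E'
import numpy as np,cv2
from scipy.spatial.transform import Rotation as R
from cell import ctrl,vision
def cam(n):
    c=vision.camera_params(n); return c,R.from_euler('xyz',c['rotation']).as_matrix()
def ray(n,u,v):
    c,M=cam(n); u=np.asarray(u,float);v=np.asarray(v,float)
    d=np.stack([(u-c['cx'])/c['fx'],-(v-c['cy'])/c['fy'],-np.ones_like(u)],-1)
    return c['position'],d@M.T
def onz(n,u,v,z):
    o,d=ray(n,u,v); return o+d*((z-o[2])/d[...,2])[...,None]
def pts(n,d):
    v,u=np.mgrid[:480,:640]; o,r=ray(n,u,v); return o+r*d[...,None]
def proj(n,P):
    c,M=cam(n); q=(np.asarray(P,float)-c['position'])@M
    return np.stack([c['cx']+c['fx']*q[...,0]/-q[...,2], c['cy']-c['fy']*q[...,1]/-q[...,2]],-1)
def tri(uv1,uv2,n1='top',n2='scene'):
    o1,d1=ray(n1,*uv1);o2,d2=ray(n2,*uv2)
    A=np.stack([d1,-d2],1);t=np.linalg.lstsq(A,o2-o1,rcond=None)[0]
    a=o1+d1*t[0];b=o2+d2*t[1]; return (a+b)/2,np.linalg.norm(a-b)
def snap(tag):
    o={}
    for n in("scene","top"):
        p,d=vision.get_image(n); np.savez(f"pics/{n}{tag}.npz",p=p,d=d); o[n]=(p,d)
    return o
def load(n,tag):
    f=np.load(f"pics/{n}{tag}.npz");return f['p'],f['d']
def crop(p,u0,v0,u1,v1,s,f):
    cv2.imwrite(f,cv2.resize(p[v0:v1,u0:u1],None,fx=s,fy=s,interpolation=cv2.INTER_CUBIC))
E
python3 - <<'E'
from h import *
pt,dt=load('top',0);ps,ds=load('scene',0)
crop(pt,200,90,440,320,2.5,'pics/t0c.png');crop(ps,140,210,460,390,2.5,'pics/s0c.png')
P=pts('top',dt);Q=pts('scene',ds)
for u,v in[(328,206),(397,169),(310,100),(380,230),(341,130),(320,140),(273,166),(285,180),(254,262),(341,121)]:print('top',u,v,P[v,u].round(1))
for u,v in[(296,294),(206,307),(245,342),(346,294),(348,309),(336,320),(280,330),(248,327)]:print('sc',u,v,Q[v,u].round(1))
E
```

```text
top 328 206 [ 530.2 -243.3    4.1]
top 397 169 [ 586.8 -353.3    2.8]
top 310 100 [ 706.9 -218.1   -3.2]
top 380 230 [ 4.908e+02 -3.235e+02 -1.000e-01]
top 341 130 [ 640.  -266.2   42.9]
top 320 140 [ 6.385e+02 -2.329e+02  1.000e-01]
top 273 166 [ 581.5 -163.6   62.5]
top 285 180 [ 570.8 -177.4   16.7]
top 254 262 [ 445.  -126.3    3.7]
top 341 121 [ 655.1 -266.6   40.3]
sc 296 294 [ 530.  -242.4    5.1]
sc 206 307 [ 588.1 -353.4    4.9]
sc 245 342 [ 664.6 -265.    31. ]
sc 346 294 [ 584.2 -159.2   64.3]
sc 348 309 [ 590.7 -154.9   46.3]
sc 336 320 [ 598.4 -168.2   31.8]
sc 280 330 [ 6.017e+02 -2.426e+02  6.000e-01]
sc 248 327 [ 652.1 -264.8   44.4]
```

View pics/t0c.png

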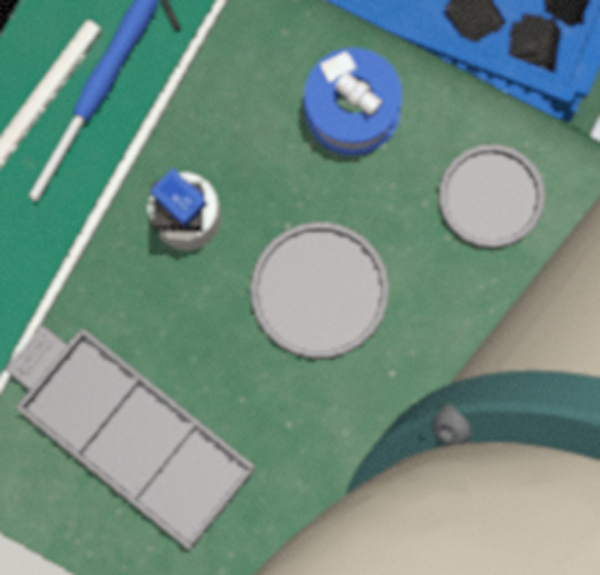

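View pics/s0c.png

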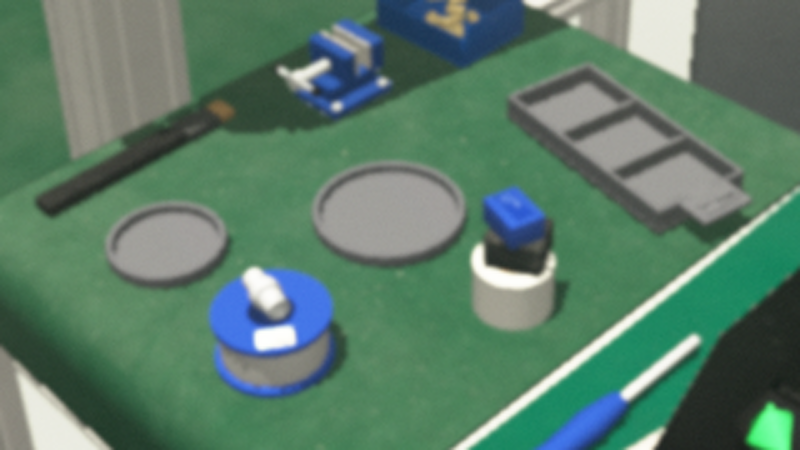

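```bash
cat > m.py <<'E'
from h import *
def rect(XY):
    (c,wh,a)=cv2.minAreaRect(XY.astype(np.float32)); return np.round(c,1),np.round(wh,1),round(a,1)
def circ(XY):
    A=np.c_[2*XY,np.ones(len(XY))];s=np.linalg.lstsq(A,(XY**2).sum(1),rcond=None)[0]
    return s[:2].round(1),round(float(np.sqrt(s[2]+s[0]**2+s[1]**2)),1)
def biggest(m):
    n,l,st,_=cv2.connectedComponentsWithStats(m.astype(np.uint8)); 
    return l==1+np.argmax(st[1:,4])
E
python3 - <<'E'
from m import *
for n in('top','scene'):
    p,d=load(n,0);P=pts(n,d);X,Y,Z=P[...,0],P[...,1],P[...,2]
    hsv=cv2.cvtColor(p,cv2.COLOR_BGR2HSV);H,S,V=[hsv[...,i].astype(int) for i in range(3)]
    blue=(H>100)&(H<130)&(S>120)
    near=lambda c,r:np.hypot(X-c[0],Y-c[1])<r
    print(n)
    L=near((583,-163),40)
    m=biggest(L&blue&(Z>40)); print(' relay px',m.sum(),'z pct',np.percentile(Z[m],[10,50,90]).round(1))
    v,u=np.where(m); print('  rect on z=64',rect(onz(n,u,v,64.)[:,:2]))
    m=L&(Z>53); print('  relay 3d z>53',rect(P[m][:,:2]),Z[m].mean().round(1),m.sum())
    m=L&(Z>36)&(V<70); print('  plug dark',m.sum(),np.percentile(Z[m],[10,50,90]).round(1),rect(P[m][:,:2]))
    m=biggest(L&(S<70)&(V>110)&(Z>4)); print('  labels',m.sum(),np.percentile(Z[m],[5,50,90,98]).round(1))
    t=m&(Z>26)&(Z<35); print('   top pts',rect(P[t][:,:2]),P[t].mean(0))
    Sp=near((645,-267),50)
    m=Sp&(Z>35); print(' adapter',m.sum(),rect(P[m][:,:2]),Z[m].max().round(1),np.percentile(Z[m],[50,90]).round(1))
    a=P[m][:,:2];w,E=np.linalg.eigh(np.cov((a).T));print('  pca',a.mean(0),np.degrees(np.arctan2(E[1,1],E[0,1])))
    m=Sp&blue&(Z>24);print(' spool top',rect(P[m][:,:2]),np.percentile(Z[m],[10,50,90]).round(1))
    v,u=np.where(m);print('  plane30',rect(onz(n,u,v,30.)[:,:2]))
    grey=(S<60)&(V>70)
    for nm,c,r in(('dl',(530,-243),50),('ds',(587,-353),42)):
        m=biggest(near(c,r)&(S<50)&(Z>-4)); q=cv2.findContours(m.astype(np.uint8),0,1)[0];q=max(q,key=len)[:,0]
        print(nm,circ(onz(n,q[:,0],q[:,1],9.)[:,:2]),'floor z',np.median(Z[near(c,25)]).round(1))
    m=biggest((S<50)&(np.hypot(X-445,Y+125)<100)&(Z>1)&(Z<25)); v,u=np.where(m)
    w=onz(n,u,v,18.)[:,:2]; print('tray',m.sum(),rect(w),'z',np.percentile(Z[m],[5,50,95]).round(1))
E
```

```text
top
 relay px 248 z pct [59.9 63.2 65.3]
  rect on z=64 (array([ 577.4, -160.7]), array([29.3, 20. ]), 43.3)
  relay 3d z>53 (array([ 578.8, -160.3]), array([28.7, 20.3]), 45.3) 62.7 276
  plug dark 58 [40.3 46.5 49.8] (array([ 569.2, -157.8]), array([27.5, 14.8]), 82.0)
  labels 212 [17.1 29.7 44.6 54.1]
   top pts (array([ 578.5, -166.2]), array([27.1, 42.2]), 72.3) [ 576.19676399 -169.39362044   29.90545481]
 adapter 155 (array([ 646.6, -266.3]), array([54.3, 14.7]), 51.5) 47.8 [43.  45.8]
  pca [ 644.49401248 -268.45548859] 51.12120409684919
 spool top (array([ 648.4, -265.7]), array([57.4, 60.4]), 88.8) [28.2 30.3 32.3]
  plane30 (array([ 648.4, -265.7]), array([57.3, 59.3]), 88.3)
dl (array([ 530.3, -242.5]), 43.2) floor z 3.3
ds (array([ 587.3, -352.2]), 33.7) floor z 3.2
tray 4147 (array([ 447.1, -118.4]), array([165. ,  66.7]), 50.4) z [ 2.8  6.2 19.4]
scene
 relay px 400 z pct [53.9 62.9 64.6]
  rect on z=64 (array([ 587.6, -159.2]), array([41.2, 27.2]), 41.5)
  relay 3d z>53 (array([ 580.7, -160.9]), array([30.1, 21.3]), 47.7) 61.5 379
  plug dark 166 [37.9 42.8 47.1] (array([ 590.3, -154.6]), array([15.5, 31.7]), 27.2)
  labels 697 [ 6.1 22.9 31.1 32.7]
   top pts (array([ 588. , -159.3]), array([30.9, 40.7]), 5.2) [ 592.80818562 -158.85519171   30.10572554]
 adapter 210 (array([ 646.6, -269.6]), array([30. , 15.9]), 59.7) 47.6 [42.8 45.6]
  pca [ 648.80791864 -268.6160954 ] 51.36131954238211
 spool top (array([ 649.3, -266.8]), array([59.5, 60.3]), 1.1) [29.3 30.6 31.7]
  plane30 (array([ 649.1, -266.5]), array([59.3, 59.2]), 15.0)
dl (array([ 534.4, -242.2]), 44.3) floor z 3.7
ds (array([ 591.6, -351. ]), 34.6) floor z 3.6
tray 3361 (array([ 452.7, -123.4]), array([162.4,  78.1]), 49.9) z [ 4.6  9.5 19.6]
```

```bash
python3 - <<'E'
from m import *
from scipy.optimize import least_squares
C=np.array([(82,332),(253,467),(188,548),(20,408)])/2.5+[200,90]
W=onz('top',C[:,0],C[:,1],18.); print('tray corners',W.round(1)); c=W[:,:2].mean(0)
print('centre',c, [np.linalg.norm(W[i]-W[i-1]).round(1) for i in range(4)])
yd=(W[0]+W[3]-W[1]-W[2])[:2]; print('yaxis deg',np.degrees(np.arctan2(yd[1],yd[0])))
C=np.array([(588,66),(510,103),(659,230),(742,175)])/2.5+[140,210]
W=onz('scene',C[:,0],C[:,1],18.);print('scene',W[:,:2].round(1),W[:,:2].mean(0))
p,d=load('scene',0);P=pts('scene',d);X,Y,Z=np.moveaxis(P,-1,0)
for nm,c0,r in(('labels',(583,-163),21.),('spool',(648,-266),30.)):
    m=(np.hypot(X-c0[0],Y-c0[1])<40)&(Z>3)&(Z<26)
    q=P[m][:,:2]; f=lambda c:np.hypot(*(q-c).T)-r
    s=least_squares(f,c0,loss='soft_l1');print(nm,'side fit',s.x.round(1),m.sum(),np.abs(s.fun).mean())
pt,_=load('top',0);crop(pt,252,148,300,202,12,'pics/t0r.png');crop(p,315,270,380,350,7,'pics/s0r.png')
E
```

```text
tray corners [[ 505.1  -95.8   18. ]
 [ 419.2 -200.1   18. ]
 [ 371.  -160.    18. ]
 [ 458.8  -57.4   18. ]]
centre [ 438.51587906 -128.33465867] [np.float64(60.2), np.float64(135.2), np.float64(62.7), np.float64(134.9)]
yaxis deg 49.98261564596924
scene [[ 377.2 -159.6]
 [ 428.8 -197.3]
 [ 524.8  -93.3]
 [ 465.1  -55.7]] [ 448.98517175 -126.46787892]
labels side fit [ 580.7 -160.2] 444 0.8152282134668093
spool side fit [ 645.7 -267.6] 717 3.0210489500888746
```

View pics/t0r.png

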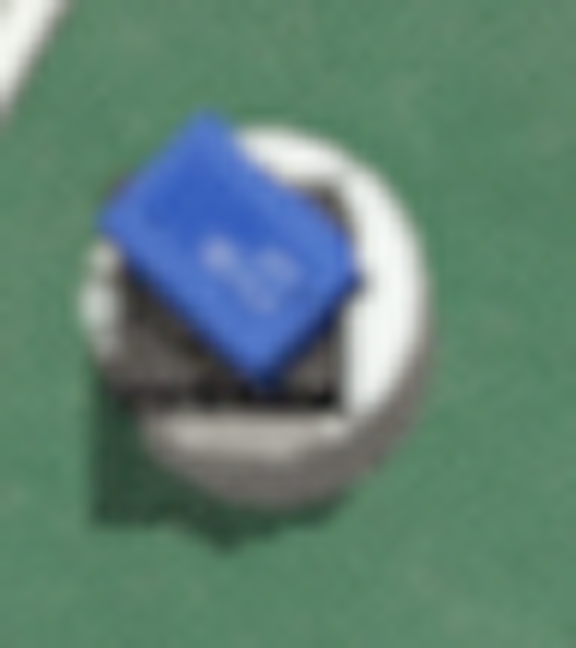

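View pics/s0r.png

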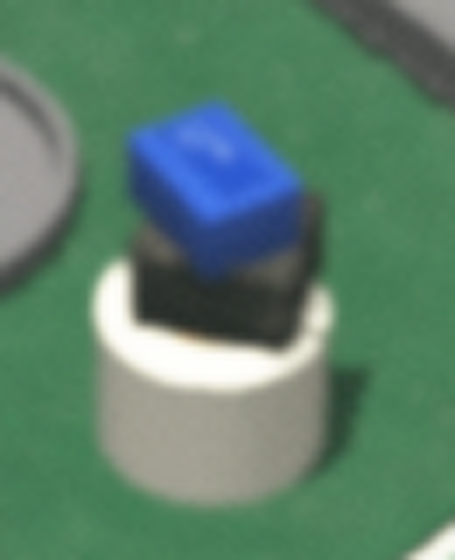

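Relay corners in the top crop show its long axis near 45°, and the plug beneath it is nearly axis-aligned. Next I refine the tray from its rim points in both views.

```bash
python3 - <<'E'
from m import *
a=np.radians(50);ey=np.array([np.cos(a),np.sin(a)]);ex=np.array([ey[1],-ey[0]])
for n in('top','scene'):
    p,d=load(n,0);P=pts(n,d);X,Y,Z=np.moveaxis(P,-1,0)
    S=cv2.cvtColor(p,cv2.COLOR_BGR2HSV)[...,1]
    m=(np.hypot(X-440,Y+128)<110)&(S<60)&(Z>12)&(Z<23)
    q=P[m][:,:2]-[440,-128]; x=q@ex;y=q@ey
    print(n,m.sum(),np.percentile(Z[m],[10,50,90]),'x',np.percentile(x,[1,99]).round(1))
    k=abs(x)<22
    print(' y hist',np.histogram(y[k],np.arange(-80,100,4)))
    k=(abs(y)<60); print(' x hist',np.histogram(x[k],np.arange(-40,44,4)))
    # angle from long walls
    for sgn in(-1,1):
        k=(sgn*x>25)&(abs(y)<60); f=np.polyfit(y[k],x[k],1); print(' wall',f, 'ang off',np.degrees(-f[0]))
    m=(np.hypot(X-440,Y+128)<110)&(S<60)&(Z>1)&(Z<9); print(' floor z',np.median(Z[m]))
E
```

```text
top 1053 [14.67002984 17.83764769 20.23904816] x [-32.5  31.2]
 y hist (array([ 0,  0, 11, 57,  0,  0,  0,  0,  0,  0,  0,  0,  0,  0, 66,  2,  0,
        0,  0,  0,  0,  0,  0,  0,  0, 50, 16,  0,  0,  0,  0,  0,  0,  0,
        0,  0, 45, 65, 60, 61, 61, 52, 41,  0]), array([-80, -76, -72, -68, -64, -60, -56, -52, -48, -44, -40, -36, -32,
       -28, -24, -20, -16, -12,  -8,  -4,   0,   4,   8,  12,  16,  20,
        24,  28,  32,  36,  40,  44,  48,  52,  56,  60,  64,  68,  72,
        76,  80,  84,  88,  92,  96]))
 x hist (array([  0,  32, 139,  13,  15,  10,  14,  14,  10,  12,  13,  12,  12,
        12,  12,  13,  14, 157,   0,   0]), array([-40, -36, -32, -28, -24, -20, -16, -12,  -8,  -4,   0,   4,   8,
        12,  16,  20,  24,  28,  32,  36,  40]))
 wall [ 9.71881645e-04 -3.07882040e+01] ang off -0.055684716469086605
 wall [-0.0347459  31.63010084] ang off 1.9907935394682348
 floor z 5.072756628259128
scene 1415 [13.27034053 17.36092317 19.77934376] x [-31.7  33.1]
 y hist (array([ 0,  0,  7, 94,  4,  0,  0,  0,  0,  0,  0,  0,  0,  1, 85,  9,  0,
        0,  0,  0,  0,  0,  0,  0,  1, 70, 30,  0,  0,  0,  0,  0,  0,  0,
        0,  0, 23, 62, 50, 44, 48, 59, 58,  0]), array([-80, -76, -72, -68, -64, -60, -56, -52, -48, -44, -40, -36, -32,
       -28, -24, -20, -16, -12,  -8,  -4,   0,   4,   8,  12,  16,  20,
        24,  28,  32,  36,  40,  44,  48,  52,  56,  60,  64,  68,  72,
        76,  80,  84,  88,  92,  96]))
 x hist (array([  0,   9, 262,  34,  16,  17,  17,  18,  19,  16,  22,  18,  14,
        22,  17,  13,  12, 198, 101,   0]), array([-40, -36, -32, -28, -24, -20, -16, -12,  -8,  -4,   0,   4,   8,
        12,  16,  20,  24,  28,  32,  36,  40]))
 wall [ 1.23516757e-03 -2.93819343e+01] ang off -0.07076988865524488
 wall [2.47807357e-03 3.13238796e+01] ang off -0.14198315667762262
 floor z 6.010362397318829
```

```bash
cat > go.py <<'E'
import sys
from h import *
def go(x,y,z,yawdeg=None):
    s=ctrl.read_state();M=R.from_euler('xyz',s['tool_rot']).as_matrix()
    yaw=np.degrees(s['tool_rot'][2])
    sl=M.T@(np.array([x,y,z])-s['eef_pos'])
    t=0
    if yawdeg is not None:
        t=(yaw-yawdeg+90)%180-90
    print('clk',round(s['clock'],2),'at',s['eef_pos'].round(1),'yaw',round(yaw,1),'q7',round(s['qpos'][6],2),'w',round(s['width'],1),'F',s['force'].round(1)); print('slide',sl.round(1),'turn',round(np.radians(t),3),'rows for turn',round(abs(t)/10.7,1),'rows slide',round(np.linalg.norm(sl)/62.5,1))
if __name__=='__main__': go(*map(float,sys.argv[1:]))
E
python3 go.py 579.5 -160.5 110 45.5
```

```text
clk 0.1 at [ 495.9 -419.3  230.5] yaw 49.8 q7 -0.02 w 85.6 F [-0.6 -0.3 -0.3]
slide [ 251.6 -103.1  120.7] turn 0.075 rows for turn 0.4 rows slide 4.8
```

play_rows([
  [55,-22,20],
  [110,-45,45],
  [165,-68,75],
  [220,-90,105],
  [251.6,-103,120],
], turn=[0.02,0.04,0.075,0.075,0.075], fingers=[0.53,0.53,0.53,0.53,0.53])

```text
clock: 0.72
eef_pos: [579.5, -157.5, 109.1]
tool_rot: [-3.138, 0.0, 0.796]
force: [0.6, 0.5, -1.1]
width: 45.0
```

```bash
python3 go.py 579.5 -160.5 51 45.5
```

```text
clk 0.72 at [ 579.5 -157.5  109.1] yaw 45.6 q7 -0.5 w 45.0 F [ 0.6  0.5 -1.1]
slide [-2.2  2.3 58.1] turn 0.002 rows for turn 0.0 rows slide 0.9
```

play_rows([
  [-2,2,10],
  [-2.2,2.3,25],
  [-2.2,2.3,38],
  [-2.2,2.3,38],
], turn=[0,0,0,0], fingers=[0.53,0.53,0.53,0.53])

```text
clock: 1.23
eef_pos: [578.2, -161.9, 69.9]
tool_rot: [-3.136, 0.002, 0.793]
force: [-1.1, 0.0, 0.3]
width: 45.3
```

```bash
python3 go.py 579.5 -160.5 51 45.5; python3 - <<'E'
from h import *
o=snap(1)
a=cv2.resize(o['scene'][0][240:360,280:400],(560,560));b=cv2.resize(o['top'][0][120:220,230:330],(560,560))
cv2.imwrite('pics/c1.png',cv2.resize(np.hstack([a,b]),(800,400)))
E
```

```text
clk 1.23 at [ 578.2 -161.9   69.9] yaw 45.5 q7 -0.49 w 45.3 F [-1.1  0.   0.3]
slide [ 1.9  0.  18.9] turn -0.001 rows for turn 0.0 rows slide 0.3
```

View pics/c1.png

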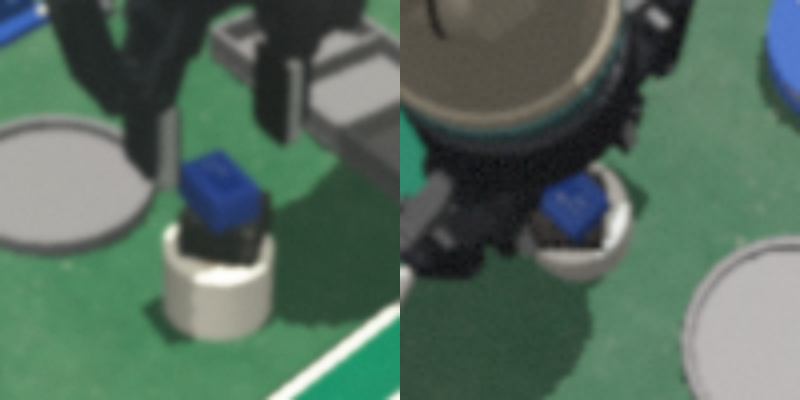

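The scene view shows both fingertips level with the relay at (220,190) and on either side of it, so I descend and grip.

play_rows([
  [1,0,10],
  [1.2,0,18.5],
  [1.2,0,18.5],
  [1.2,0,18.5],
], turn=[0,0,0,0], fingers=[0.53,0.53,0.4,0.3])

```text
clock: 1.82
eef_pos: [580.2, -160.6, 52.6]
tool_rot: [-3.138, 0.0, 0.794]
force: [0.4, -0.6, 0.1]
width: 25.6
```

play_rows([
  [0,0,0],
  [0,0,0],
  [0,0,0],
  [0,0,0],
], turn=[0,0,0,0], fingers=[0.2,0.1,0.1,0.1])

```text
clock: 2.33
eef_pos: [580.5, -160.7, 53.0]
tool_rot: [-3.139, 0.0, 0.794]
force: [-0.3, -0.2, 3.6]
width: 17.8
```

play_rows([
  [0,0,-3],
  [0,0,-15],
  [0,0,-40],
  [0,0,-60],
], turn=[0,0,0,0], fingers=[0.1,0.1,0.1,0.1])

```text
clock: 2.82
eef_pos: [580.9, -160.9, 114.4]
tool_rot: [-3.139, -0.0, 0.794]
force: [0.7, -0.1, -0.2]
width: 17.8
```

```bash
python3 go.py 440 -128 70 50; python3 - <<'E'
from h import *
o=snap(2)
a=cv2.resize(o['scene'][0][220:360,270:410],(560,560));b=cv2.resize(o['top'][0][120:220,230:330],(560,560))
cv2.imwrite('pics/c2.png',cv2.resize(np.hstack([a,b]),(800,400)))
E
```

```text
clk 2.83 at [ 580.9 -160.9  114.4] yaw 45.5 q7 -0.49 w 17.8 F [ 0.7 -0.1 -0.2]
slide [ -75.3 -123.5   44.7] turn -0.079 rows for turn 0.4 rows slide 2.4
```

View pics/c2.png

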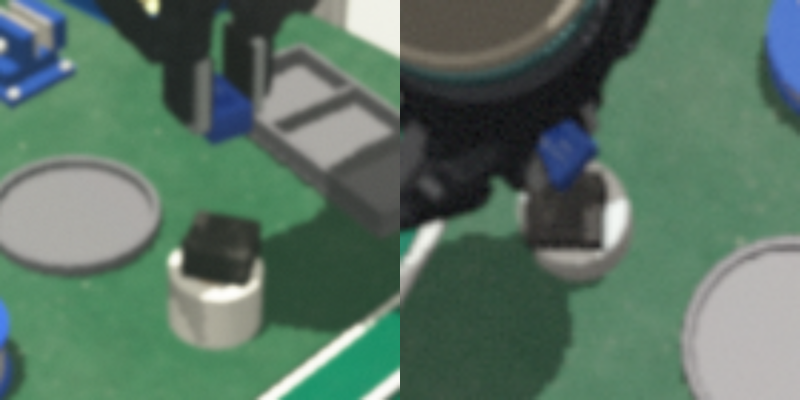

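The relay is held level between the pads at (228,108), and the plug stays put on the labels. I move it over the tray's middle cell.

play_rows([
  [-20,-33,0],
  [-42,-70,0],
  [-63,-105,15],
  [-75.3,-123.5,40],
  [-75.3,-123.5,44],
], turn=[0,-0.04,-0.079,-0.079,-0.079], fingers=[0.1,0.1,0.1,0.1,0.1])

```text
clock: 3.55
eef_pos: [438.9, -127.9, 70.2]
tool_rot: [-3.139, -0.0, 0.873]
force: [-0.4, 0.6, 0.3]
width: 17.8
```

```bash
python3 go.py 440 -128 26 50; python3 - <<'E'
from m import *
p,d=load('top',2);P=pts('top',d);X,Y,Z=np.moveaxis(P,-1,0)
for n in('top','scene'):
    p,d=load(n,2);P=pts(n,d);X,Y,Z=np.moveaxis(P,-1,0)
    V=p.max(-1)
    m=biggest((np.hypot(X-580,Y+160)<28)&(Z>43)&(Z<53)&(V<110));v,u=np.where(m)
    print(n,m.sum(),np.percentile(Z[m],[10,50,90]),rect(P[m][:,:2]),rect(onz(n,u,v,48.)[:,:2]))
E
```

```text
clk 3.55 at [ 438.9 -127.9   70.2] yaw 50.0 q7 -0.43 w 17.8 F [-0.4  0.6  0.3]
slide [ 0.7  1.  44.2] turn 0.0 rows for turn 0.0 rows slide 0.7
top 304 [45.93874378 48.69998029 51.14358399] (array([ 577.6, -157.5]), array([30.5, 29.2]), 89.4) (array([ 576.8, -157.5]), array([30.3, 29.3]), 89.3)
scene 417 [45.40655771 49.03705496 51.21064849] (array([ 580.3, -158. ]), array([31.4, 31.2]), 88.4) (array([ 582.6, -157.5]), array([32.7, 36.5]), 86.9)
```

play_rows([
  [0.7,0.5,20],
  [0.7,0.7,36],
  [0.7,0.7,42],
  [0.7,0.7,42],
], turn=[0,0,0,0], fingers=[0.1,0.1,0.1,0.1])

```text
clock: 4.05
eef_pos: [442.3, -128.4, 29.3]
tool_rot: [-3.138, 0.001, 0.873]
force: [-0.2, 1.2, 0.3]
width: 18.1
```

```bash
python3 go.py 440 -128 11 50; python3 - <<'E'
from h import *
o=snap(3)
a=cv2.resize(o['scene'][0][200:320,330:450],(560,560));b=cv2.resize(o['top'][0][200:320,190:310],(560,560))
cv2.imwrite('pics/c3.png',cv2.resize(np.hstack([a,b]),(800,400)))
E
```

```text
clk 4.05 at [ 442.3 -128.4   29.3] yaw 50.0 q7 -0.59 w 18.1 F [-0.2  1.2  0.3]
slide [-1.2 -2.  18.3] turn 0.0 rows for turn 0.0 rows slide 0.3
```

View pics/c3.png

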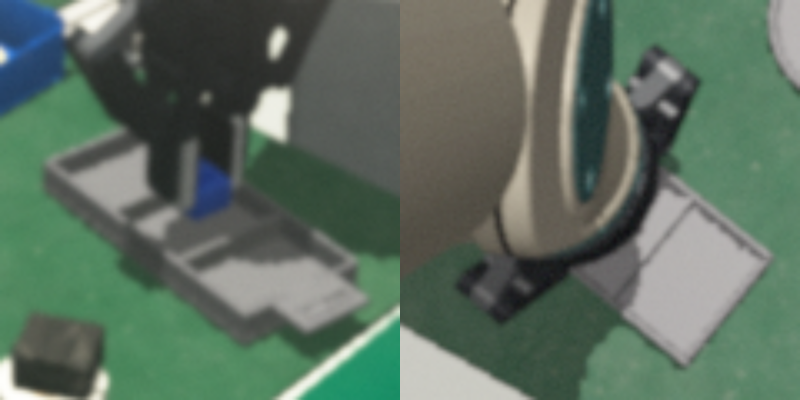

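The relay is over the middle cell (between the dividers at about (140,210) and (225,250) in the scene crop), with finger clearance, so I lower it.

play_rows([
  [-1.2,-2,6],
  [-1.2,-2,12],
  [-1.2,-2,18],
  [-1.2,-2,18.5],
], turn=[0,0,0,0], fingers=[0.1,0.1,0.1,0.1])

```text
clock: 4.65
eef_pos: [440.4, -128.5, 11.3]
tool_rot: [-3.139, -0.0, 0.873]
force: [-0.3, 0.0, -0.2]
width: 18.3
```

play_rows([
  [0,0,1],
  [0,0,1],
  [0,0,1],
  [0,0,-8],
  [0,0,-30],
], turn=[0,0,0,0,0], fingers=[0.25,0.3,0.3,0.3,0.3])

```text
clock: 5.28
eef_pos: [439.8, -128.3, 41.5]
tool_rot: [-3.137, 0.001, 0.874]
force: [-0.3, 0.2, 0.0]
width: 25.7
```

```bash
python3 go.py 579 -157.7 110 90; python3 go.py 579 -157.7 110 0
```

```text
clk 5.28 at [ 439.8 -128.3   41.5] yaw 50.1 q7 -1.07 w 25.7 F [-0.3  0.2  0. ]
slide [ 66.7 125.3 -69. ] turn -0.697 rows for turn 3.7 rows slide 2.5
clk 5.28 at [ 439.8 -128.3   41.5] yaw 50.1 q7 -1.07 w 25.7 F [-0.3  0.2  0. ]
slide [ 66.7 125.3 -69. ] turn 0.874 rows for turn 4.7 rows slide 2.5
```

play_rows([
  [10,20,-40],
  [30,55,-69],
  [55,95,-69],
  [66.7,125.3,-69],
  [66.7,125.3,-69],
], turn=[-0.1,-0.28,-0.46,-0.64,-0.697], fingers=[0.5,0.55,0.55,0.55,0.55])

```text
clock: 5.9
eef_pos: [581.1, -158.8, 110.5]
tool_rot: [-3.141, -0.003, 1.571]
force: [0.0, 0.3, -0.8]
width: 47.3
```

```bash
python3 go.py 579 -157.7 60 90;  python3 - <<'E'
from h import *
o=snap(4)
a=cv2.resize(o['scene'][0][200:360,310:470],(560,560));b=cv2.resize(o['top'][0][200:320,190:310],(560,560))
cv2.imwrite('pics/c4.png',cv2.resize(np.hstack([a,b]),(800,400)))
E
```

```text
clk 5.9 at [ 581.1 -158.8  110.5] yaw 90.0 q7 -0.35 w 47.3 F [ 0.   0.3 -0.8]
slide [ 1.  -2.1 50.5] turn 0.001 rows for turn 0.0 rows slide 0.8
```

View pics/c4.png

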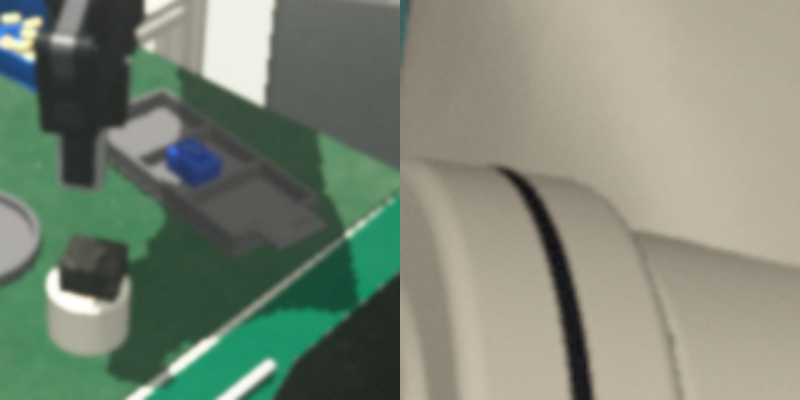

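The relay lies flat in the middle cell at (195,162). The gripper stands above the plug at (95,265) with the jaws along world x.

play_rows([
  [1,-1.5,20],
  [1,-2,40],
  [1,-2,55],
  [1,-2,55],
], turn=[0,0,0,0], fingers=[0.55,0.55,0.55,0.55])

```text
clock: 6.5
eef_pos: [575.5, -156.6, 53.8]
tool_rot: [-3.135, -0.003, 1.57]
force: [-0.5, 0.3, -0.5]
width: 47.0
```

```bash
python3 go.py 579 -157.7 39.5 90;  python3 - <<'E'
from h import *
o=snap(5)
a=cv2.resize(o['scene'][0][250:360,290:400],(560,560));b=cv2.resize(o['top'][0][120:220,230:330],(560,560))
cv2.imwrite('pics/c5.png',cv2.resize(np.hstack([a,b]),(800,400)))
E
```

```text
clk 6.5 at [ 575.5 -156.6   53.8] yaw 90.0 q7 -0.41 w 47.0 F [-0.5  0.3 -0.5]
slide [-1.1  3.6 14.3] turn -0.001 rows for turn 0.0 rows slide 0.2
```

View pics/c5.png

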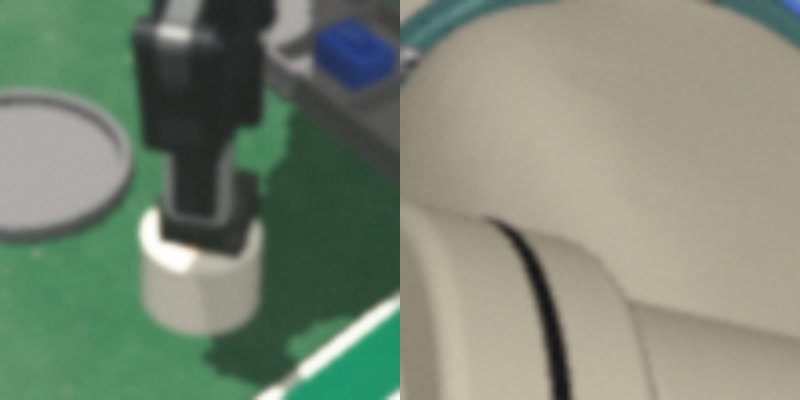

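The front finger hangs in front of the plug (at (200,190)), centred. I correct the x error and descend in gentle steps.

play_rows([
  [-1,3,4],
  [-1,3.2,9],
  [-1,3.2,13.5],
  [-1,3.2,13.5],
  [-1,3.2,13.5],
], turn=[0,0,0,0,0], fingers=[0.55,0.55,0.55,0.55,0.55])

```text
clock: 7.22
eef_pos: [580.0, -157.5, 41.8]
tool_rot: [-3.138, -0.003, 1.57]
force: [-0.0, -0.0, 0.6]
width: 46.9
```

```bash
python3 go.py 579 -157.7 39.5 90
```

```text
clk 7.22 at [ 580.  -157.5   41.8] yaw 90.0 q7 -0.42 w 46.9 F [-0.  -0.   0.6]
slide [-0.2 -1.   2.3] turn -0.0 rows for turn 0.0 rows slide 0.0
```

play_rows([
  [0,-0.8,3],
  [0,-0.8,3],
  [0,-0.8,3],
  [0,-0.8,3],
  [0,-0.8,3],
], turn=[0,0,0,0,0], fingers=[0.48,0.4,0.3,0.2,0.2])

```text
clock: 7.85
eef_pos: [579.2, -157.4, 39.0]
tool_rot: [-3.138, -0.003, 1.57]
force: [-0.4, -0.2, 2.6]
width: 26.0
```

play_rows([
  [0,0,0],
  [0,0,-3],
  [0,0,-15],
  [0,0,-40],
  [0,0,-60],
], turn=[0,0,0,0,0], fingers=[0.2,0.2,0.2,0.2,0.2])

```text
clock: 8.48
eef_pos: [579.9, -157.6, 100.6]
tool_rot: [-3.139, -0.003, 1.57]
force: [-0.2, -0.6, -0.1]
width: 26.4
```

```bash
python3 go.py 469 -93.5 80 50;  python3 - <<'E'
from h import *
o=snap(6)
a=cv2.resize(o['scene'][0][220:360,290:430],(560,560));b=cv2.resize(o['top'][0][120:220,230:330],(560,560))
cv2.imwrite('pics/c6.png',cv2.resize(np.hstack([a,b]),(800,400)))
E
```

```text
clk 8.47 at [ 579.9 -157.6  100.6] yaw 90.0 q7 -0.36 w 26.4 F [-0.2 -0.6 -0.1]
slide [  64.  -110.9   21.1] turn 0.698 rows for turn 3.7 rows slide 2.1
```

View pics/c6.png

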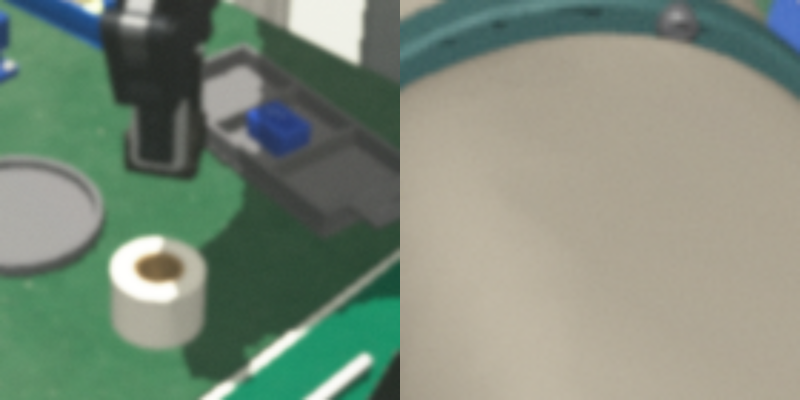

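The plug hangs level between the pads at (160,170). The roll of labels is undisturbed.

play_rows([
  [12,-22,0],
  [28,-50,0],
  [46,-80,0],
  [64,-110.9,8],
  [64,-110.9,21],
], turn=[0.1,0.28,0.46,0.64,0.698], fingers=[0.2,0.2,0.2,0.2,0.2])

```text
clock: 9.2
eef_pos: [467.7, -92.4, 80.8]
tool_rot: [-3.14, -0.001, 0.872]
force: [1.6, 0.1, -0.2]
width: 25.8
```

```bash
python3 go.py 469 -93.5 40 50
```

```text
clk 9.2 at [467.7 -92.4  80.8] yaw 49.9 q7 -1.12 w 25.8 F [ 1.6  0.1 -0.2]
slide [ 0.   1.8 40.8] turn -0.001 rows for turn 0.0 rows slide 0.7
```

play_rows([
  [0,1,12],
  [0,1.2,25],
  [0,1.2,40],
  [0,1.2,45],
  [0,1.2,45],
], turn=[0,0,0,0,0], fingers=[0.2,0.2,0.2,0.2,0.2])

```text
clock: 9.82
eef_pos: [468.5, -93.1, 35.3]
tool_rot: [-3.139, -0.0, 0.872]
force: [0.2, -0.3, 0.1]
width: 25.7
```

```bash
python3 go.py 469 -93.5 19.5 50;  python3 - <<'E'
from h import *
o=snap(7)
a=cv2.resize(o['scene'][0][210:320,340:450],(560,560));b=cv2.resize(o['top'][0][200:320,190:310],(560,560))
cv2.imwrite('pics/c7.png',cv2.resize(np.hstack([a,b]),(800,400)))
E
```

```text
clk 9.82 at [468.5 -93.1  35.3] yaw 50.0 q7 -1.18 w 25.7 F [ 0.2 -0.3  0.1]
slide [ 0.   0.7 15.8] turn -0.001 rows for turn 0.0 rows slide 0.3
```

View pics/c7.png

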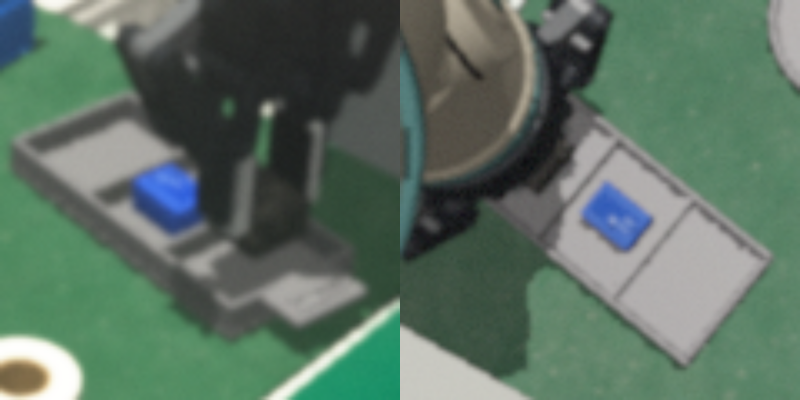

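The plug (black, at (275,215)) hangs inside the outline of the tab cell, and the relay sits in the middle of its own. I lower it until the fingertips are just at the rim, then release.

play_rows([
  [0,0.5,5],
  [0,0.5,10],
  [0,0.5,15],
  [0,0.5,16],
  [0,0.5,16],
], turn=[0,0,0,0,0], fingers=[0.2,0.2,0.2,0.2,0.2])

```text
clock: 10.55
eef_pos: [469.1, -93.4, 19.8]
tool_rot: [-3.14, -0.001, 0.872]
force: [0.2, -0.4, -0.3]
width: 26.0
```

play_rows([
  [0,0,0],
  [0,0,0],
  [0,0,0],
  [0,0,-15],
  [0,0,-40],
], turn=[0,0,0,0,0], fingers=[0.42,0.42,0.42,0.42,0.42])

```text
clock: 11.18
eef_pos: [468.5, -93.3, 59.8]
tool_rot: [-3.138, 0.0, 0.872]
force: [-1.1, -0.3, -0.0]
width: 35.8
```

```bash
python3 go.py 579.5 -160.5 100 50;  python3 - <<'E'
from h import *
o=snap(8)
a=cv2.resize(o['scene'][0][210:350,310:450],(560,560));b=cv2.resize(o['top'][0][200:320,190:310],(560,560))
cv2.imwrite('pics/c8.png',cv2.resize(np.hstack([a,b]),(800,400)))
E
```

```text
clk 11.18 at [468.5 -93.3  59.8] yaw 50.0 q7 -1.15 w 35.8 F [-1.1 -0.3 -0. ]
slide [ 19.9 128.1 -40.7] turn -0.001 rows for turn 0.0 rows slide 2.2
```

View pics/c8.png

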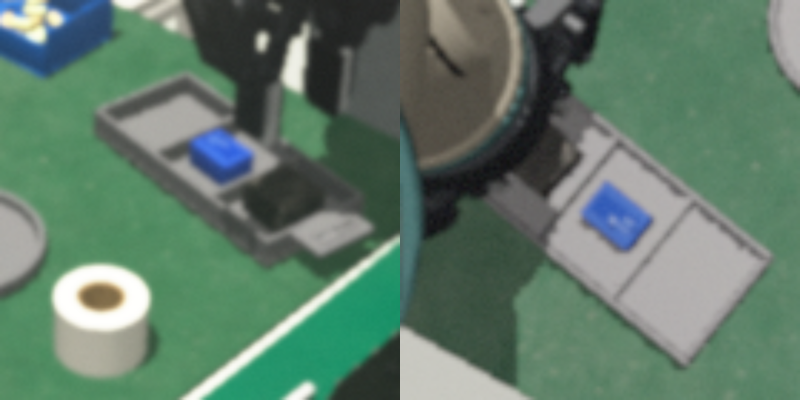

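The plug dropped flat into the tab cell at (285,193). I measure the bare labels roll now.

```bash
python3 - <<'E'
from m import *
from scipy.optimize import least_squares
for n in('top','scene'):
    p,d=load(n,8);P=pts(n,d);X,Y,Z=np.moveaxis(P,-1,0);S=cv2.cvtColor(p,cv2.COLOR_BGR2HSV)[...,1]
    m=(np.hypot(X-580,Y+160)<32)&(Z>25)&(Z<36)&(S<90)
    print(n,m.sum(),np.median(Z[m]) if m.any() else 0)
    if m.sum()>100: print(' top minEnclosing',cv2.minEnclosingCircle(P[m][:,:2].astype(np.float32)),rect(P[m][:,:2]))
    m=(np.hypot(X-580,Y+160)<32)&(Z>4)&(Z<26)&(S<90)
    if m.sum()>100:
        q=P[m][:,:2];s=least_squares(lambda c:np.hypot(*(q-c).T)-21,(580,-160),loss='soft_l1');print(' side',s.x)
# plug check
    V=p.max(-1);m=(np.hypot(X-469,Y+93.5)<26)&(V<90)&(Z>8)&(Z<35)
    print(' plug',m.sum(),P[m].mean(0).round(1) if m.any() else'',np.percentile(Z[m],[10,50,90]).round(1))
E
```

```text
top 471 30.14602128727006
 top minEnclosing ((580.408447265625, -159.16659545898438), 21.607667922973633) (array([ 580.8, -159.2]), array([41.9, 41.6]), 9.5)
 side [ 580.54868672 -159.10200854]
 plug 216 [464.6 -97.7  23.2] [19.1 24.1 26.6]
scene 541 30.310043755097354
 top minEnclosing ((581.228271484375, -159.52537536621094), 22.05293083190918) (array([ 581.7, -160.3]), array([43.2, 41.1]), 19.3)
 side [ 580.69450014 -160.08506738]
 plug 461 [475.3 -93.9  20.9] [12.6 22.9 26.4]
```

play_rows([
  [5,35,-25],
  [12,80,-35],
  [20,128.1,-35],
  [20,128.1,-30],
  [20,128.1,-25],
], turn=[0,0,0,0,0], fingers=[0.7,0.8,0.8,0.8,0.8])

```text
clock: 11.9
eef_pos: [580.1, -160.4, 85.5]
tool_rot: [-3.14, -0.002, 0.872]
force: [-0.5, 0.7, 0.2]
width: 68.2
```

```bash
python3 go.py 580.8 -159.6 42 50; python3 - <<'E'
from h import *
p,d=load('scene',0);P=pts('scene',d)
for u,v in[(165,288),(200,268),(230,253),(320,215),(345,222),(320,232)]:print(u,v,P[v,u].round())
E
```

```text
clk 11.9 at [ 580.1 -160.4   85.5] yaw 49.9 q7 -0.94 w 68.2 F [-0.5  0.7  0.2]
slide [ 1.   0.1 43.5] turn -0.001 rows for turn 0.0 rows slide 0.7
165 288 [ 569. -425.    9.]
200 268 [ 514. -395.   10.]
230 253 [ 463. -369.    8.]
320 215 [ 313. -266.    3.]
345 222 [ 330. -219.    7.]
320 232 [ 366. -252.    4.]
```

play_rows([
  [1,0,15],
  [1,0,35],
  [1,0,55],
  [1,0,70],
  [1,0,74.5],
], turn=[0,0,0,0,0], fingers=[0.8,0.8,0.8,0.8,0.8])

```text
clock: 12.52
eef_pos: [579.9, -159.2, 9.5]
tool_rot: [-3.139, -0.001, 0.872]
force: [0.3, 1.1, 0.0]
width: 67.9
```

play_rows([
  [0,0,0],
  [0,0,0],
  [0,0,0],
  [0,0,0],
  [0,0,0],
], turn=[0,0,0,0,0], fingers=[0.7,0.6,0.5,0.4,0.35])

```text
clock: 13.15
eef_pos: [580.6, -159.3, 10.5]
tool_rot: [-3.14, -0.001, 0.872]
force: [-0.7, -0.0, 6.3]
width: 39.0
```

```bash
python3 go.py 580.8 -159.6 10 50; python3 - <<'E'
from h import *
o=snap(9)
a=cv2.resize(o['scene'][0][250:360,290:400],(560,560));b=cv2.resize(o['top'][0][120:220,230:330],(560,560))
cv2.imwrite('pics/c9.png',cv2.resize(np.hstack([a,b]),(800,400)))
E
```

```text
clk 13.15 at [ 580.6 -159.3   10.5] yaw 49.9 q7 -1.01 w 39.0 F [-0.7 -0.   6.3]
slide [-0.1  0.4  0.5] turn -0.001 rows for turn 0.0 rows slide 0.0
```

View pics/c9.png

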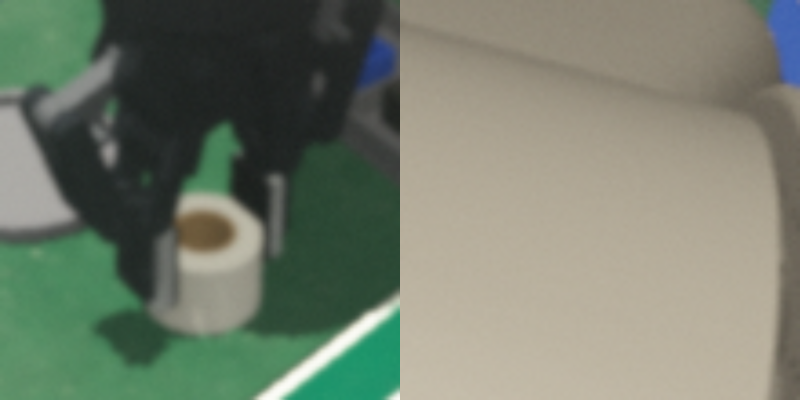

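The roll is gripped squarely between both pads. I lift it and carry it at 85 mm to the small dish.

play_rows([
  [0,0,-3],
  [0,0,-20],
  [0,0,-50],
  [0,0,-78],
  [0,0,-80],
], turn=[0,0,0,0,0], fingers=[0.35,0.35,0.35,0.35,0.35])

```text
clock: 13.88
eef_pos: [582.4, -159.7, 93.4]
tool_rot: [3.139, -0.004, 0.871]
force: [0.5, 0.5, 1.0]
width: 38.8
```

```bash
python3 go.py 588 -352 90 50
```

```text
clk 13.88 at [ 582.4 -159.7   93.4] yaw 49.9 q7 -0.94 w 38.8 F [0.5 0.5 1. ]
slide [-143.5  128.1    3.2] turn -0.001 rows for turn 0.0 rows slide 3.1
```

play_rows([
  [-30,27,0],
  [-70,62,0],
  [-110,98,0],
  [-143.5,128,0],
  [-143.5,128,3],
], turn=[0,0,0,0,0], fingers=[0.35,0.35,0.35,0.35,0.35])

```text
clock: 14.5
eef_pos: [585.8, -358.2, 89.2]
tool_rot: [3.138, -0.0, 0.864]
force: [1.1, 1.3, -0.8]
width: 39.1
```

```bash
python3 go.py 588 -352 35 50
```

```text
clk 14.5 at [ 585.8 -358.2   89.2] yaw 49.5 q7 -0.61 w 39.1 F [ 1.1  1.3 -0.8]
slide [ 6.1 -2.5 54.2] turn -0.009 rows for turn 0.0 rows slide 0.9
```

play_rows([
  [3,-1,10],
  [3,-1,25],
  [3,-1,40],
  [3,-1,48],
  [3,-1,48],
], turn=[0,0,0,0,0], fingers=[0.35,0.35,0.35,0.35,0.35])

```text
clock: 15.12
eef_pos: [586.7, -354.7, 40.2]
tool_rot: [3.139, -0.0, 0.864]
force: [-0.6, -0.1, -0.5]
width: 39.0
```

```bash
python3 go.py 588 -352 14 50; python3 - <<'E'
from h import *
o=snap(10)
a=cv2.resize(o['scene'][0][250:370,150:270],(560,560));b=cv2.resize(o['top'][0][110:230,330:450],(560,560))
cv2.imwrite('pics/c10.png',cv2.resize(np.hstack([a,b]),(800,400)))
E
```

```text
clk 15.12 at [ 586.7 -354.7   40.2] yaw 49.5 q7 -0.65 w 39.0 F [-0.6 -0.1 -0.5]
slide [ 2.9 -0.8 26.2] turn -0.008 rows for turn 0.0 rows slide 0.4
```

View pics/c10.png

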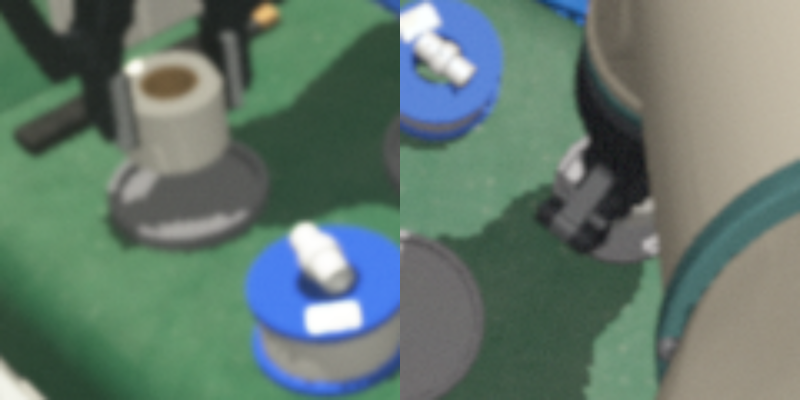

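The roll hangs upright above the small dish ((185,190) in the scene crop). I correct 3 mm and lower it.

play_rows([
  [2,-0.5,6],
  [2.5,-0.8,13],
  [2.5,-0.8,20],
  [2.5,-0.8,26],
  [2.5,-0.8,26],
], turn=[0,0,0,0,0], fingers=[0.35,0.35,0.35,0.35,0.35])

```text
clock: 15.85
eef_pos: [588.1, -352.8, 14.6]
tool_rot: [3.139, -0.0, 0.864]
force: [-0.2, -0.8, -0.5]
width: 38.9
```

```bash
python3 go.py 588 -352 13.5 50; python3 - <<'E'
from h import *
o=snap(11)
a=cv2.resize(o['scene'][0][250:370,150:270],(560,560));b=cv2.resize(o['top'][0][110:230,330:450],(560,560))
cv2.imwrite('pics/c11.png',cv2.resize(np.hstack([a,b]),(800,400)))
E
```

```text
clk 15.85 at [ 588.1 -352.8   14.6] yaw 49.5 q7 -0.66 w 38.9 F [-0.2 -0.8 -0.5]
slide [ 0.5 -0.6  1.1] turn -0.009 rows for turn 0.0 rows slide 0.0
```

View pics/c11.png

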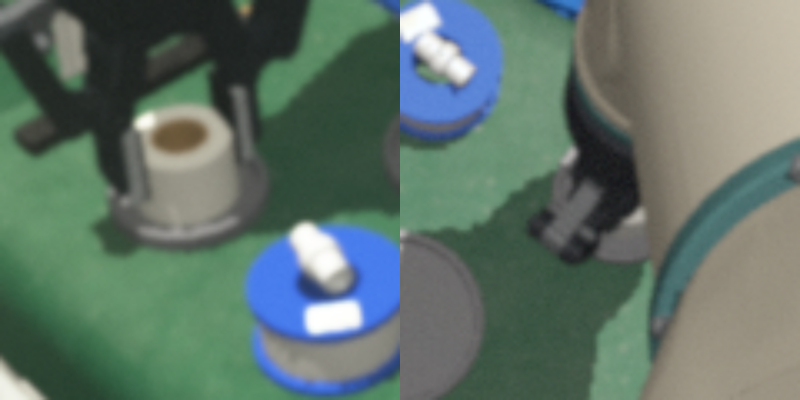

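The roll is inside the dish rim at about 1 mm above the floor. I release it, opening gently, and rise.

play_rows([
  [0,0,1],
  [0,0,1],
  [0,0,1],
  [0,0,-10],
  [0,0,-40],
], turn=[0,0,0,0,0], fingers=[0.5,0.65,0.7,0.7,0.7])

```text
clock: 16.58
eef_pos: [587.5, -352.4, 55.0]
tool_rot: [3.14, -0.0, 0.864]
force: [0.2, -0.1, 0.4]
width: 59.8
```

```bash
python3 go.py 646.6 -268 110 50; python3 - <<'E'
from h import *
p,d=load('top',11)
crop(p,315,100,370,155,10,'pics/t11.png');p,d=load('scene',11);crop(p,215,305,285,370,8,'pics/s11.png')
P=pts('scene',d);X,Y,Z=np.moveaxis(P,-1,0)
for n in('top','scene'):
    p,d=load(n,11);P=pts(n,d);X,Y,Z=np.moveaxis(P,-1,0);S=cv2.cvtColor(p,cv2.COLOR_BGR2HSV)[...,1]
    for lo in(36,38,40,42,44):
        m=(np.hypot(X-648,Y+267)<26)&(Z>lo)&(S<90); q=P[m][:,:2]; print(n,lo,m.sum(),cv2.minAreaRect(q.astype(np.float32)),q.mean(0).round(1))
E
```

```text
clk 16.57 at [ 587.5 -352.4   55. ] yaw 49.5 q7 -0.64 w 59.8 F [ 0.2 -0.1  0.4]
slide [102.6  -9.7 -55. ] turn -0.009 rows for turn 0.0 rows slide 1.9
top 36 154 ((644.9912719726562, -268.35797119140625), (28.70958137512207, 14.132179260253906), 53.57897186279297) [ 644.4 -268.6]
top 38 150 ((644.9912719726562, -268.35797119140625), (28.70958137512207, 14.132179260253906), 53.57897186279297) [ 644.4 -268.5]
top 40 135 ((645.0863037109375, -268.9253234863281), (27.846363067626953, 14.488457679748535), 40.75004577636719) [ 644.8 -268.5]
top 42 100 ((645.0231323242188, -269.0570983886719), (27.245712280273438, 12.934616088867188), 44.69503402709961) [ 645.2 -268.6]
top 44 55 ((645.3642578125, -269.21148681640625), (26.329587936401367, 9.549007415771484), 53.890594482421875) [ 645.8 -268.5]
scene 36 191 ((646.6065673828125, -269.86798095703125), (29.37823486328125, 15.118324279785156), 40.11207580566406) [ 648.7 -269.4]
scene 38 180 ((646.553466796875, -269.9127197265625), (29.23932456970215, 15.118324279785156), 40.11207580566406) [ 648.6 -269.6]
scene 40 159 ((647.0824584960938, -270.4759826660156), (29.09765625, 13.137654304504395), 48.65647888183594) [ 648.1 -269.6]
scene 42 137 ((646.7098388671875, -270.22607421875), (29.11336898803711, 12.647558212280273), 43.79800796508789) [ 648.  -269.1]
scene 44 75 ((647.2875366210938, -269.2616271972656), (27.392833709716797, 12.274984359741211), 38.41977310180664) [ 647.7 -269.1]
```

View pics/t11.png

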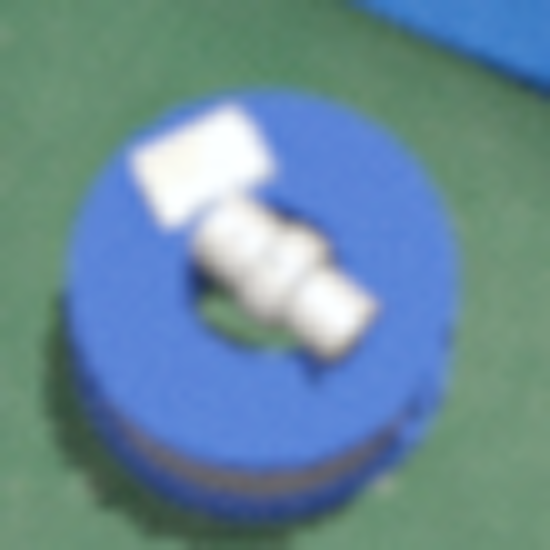

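View pics/s11.png

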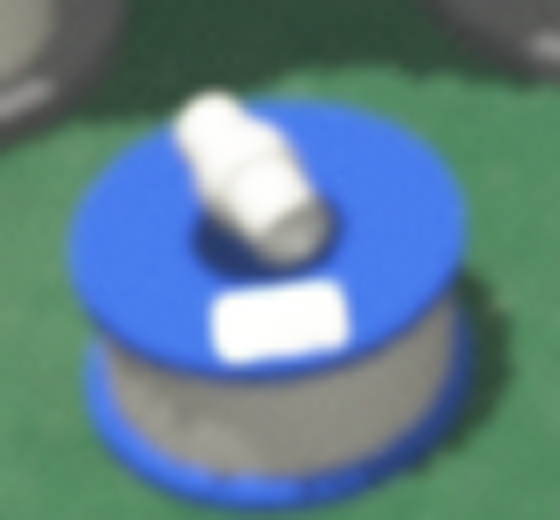

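The adapter's axis runs at about 51° (from (225,235) to (340,320) in the top crop), with its centre near (646,-269) and top at z≈46. That matches the current yaw for a grip across it.

play_rows([
  [0,0,-40],
  [30,-3,-60],
  [65,-6,-60],
  [102,-9,-55],
  [102,-9,-55],
], turn=[0,0,-0.02,-0.02,-0.02], fingers=[0.6,0.5,0.45,0.45,0.45])

```text
clock: 17.2
eef_pos: [649.3, -263.6, 111.0]
tool_rot: [3.14, -0.004, 0.89]
force: [-0.0, -0.3, 0.7]
width: 38.6
```

```bash
python3 go.py 646.2 -269 55 51
```

```text
clk 17.2 at [ 649.3 -263.6  111. ] yaw 51.0 q7 -0.72 w 38.6 F [-0.  -0.3  0.7]
slide [-6.4  0.9 55.9] turn -0.0 rows for turn 0.0 rows slide 0.9
```

play_rows([
  [-5,0.9,12],
  [-5,0.9,28],
  [-5,0.9,45],
  [-5,0.9,55],
  [-5,0.9,55],
], turn=[0,0,0,0,0], fingers=[0.45,0.45,0.45,0.45,0.45])

```text
clock: 17.82
eef_pos: [646.1, -267.8, 54.4]
tool_rot: [-3.141, -0.003, 0.89]
force: [0.6, 0.6, 0.3]
width: 38.5
```

```bash
python3 go.py 646.2 -269 34 51; python3 - <<'E'
from h import *
o=snap(12)
a=cv2.resize(o['scene'][0][280:370,200:290],(560,560));b=cv2.resize(o['top'][0][90:180,300:390],(560,560))
cv2.imwrite('pics/c12.png',cv2.resize(np.hstack([a,b]),(800,400)))
E
```

```text
clk 17.82 at [ 646.1 -267.8   54.4] yaw 51.0 q7 -0.74 w 38.5 F [0.6 0.6 0.3]
slide [-0.9  0.8 20.4] turn -0.0 rows for turn 0.0 rows slide 0.3
```

View pics/c12.png

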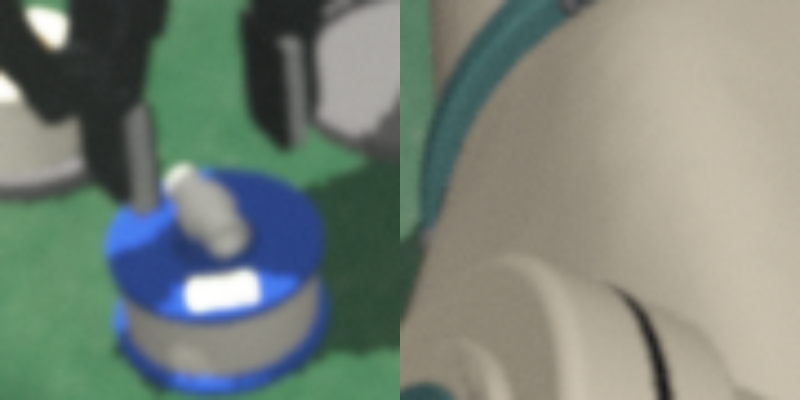

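play_rows([
  [-0.9,1.3,7],
  [-0.9,1.4,14],
  [-0.9,1.4,19],
  [-0.9,1.4,19],
  [-0.9,1.4,19],
], turn=[0,0,0,0,0], fingers=[0.4,0.37,0.34,0.32,0.3])

```text
clock: 18.55
eef_pos: [648.0, -269.4, 37.1]
tool_rot: [3.14, -0.005, 0.89]
force: [-0.1, -0.2, -0.1]
width: 25.9
```

```bash
python3 go.py 646.2 -269 34 51; python3 - <<'E'
from h import *
o=snap(13)
crop(o['scene'][0],210,290,275,350,10,'pics/c13.png')
E
```

```text
clk 18.55 at [ 648.  -269.4   37.1] yaw 51.0 q7 -0.75 w 25.9 F [-0.1 -0.2 -0.1]
slide [-0.9 -1.7  3.1] turn -0.0 rows for turn 0.0 rows slide 0.1
```

View pics/c13.png

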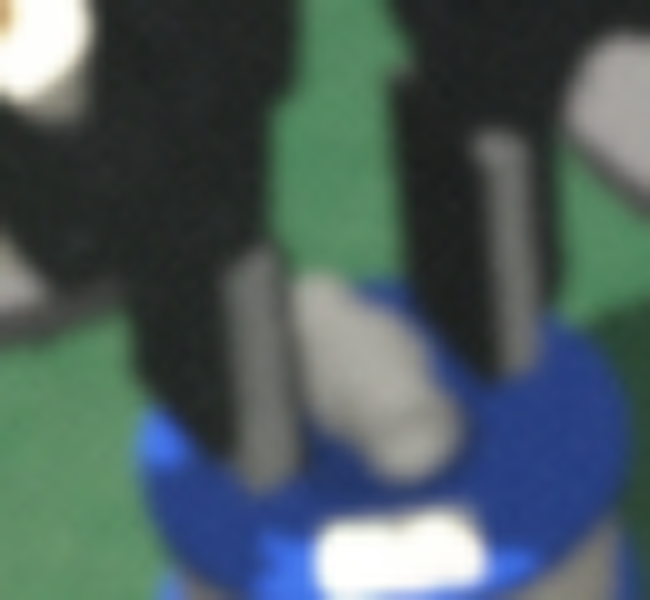

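```bash
python3 - <<'E'
from h import *
s=ctrl.read_state();M=R.from_euler('xyz',s['tool_rot']).as_matrix()
def f(u,v,z): return (onz('scene',np.array(210+u/10),np.array(290+v/10),z)-s['eef_pos'])@M
for nm,u,v,z in[('Ltip',295,483,38.),('Rtip',490,375,38.),('adapter silh left',300,350,38.),('ad left front',365,470,36.),('ad right',440,350,40.),('ad right front',463,420,40.),('front c',418,445,36.5),('back c',315,300,38.)]:
    print(nm,f(u,v,z).round(1))
# adapter depth pts in tool frame
p,d=load('scene',13);P=pts('scene',d);S=cv2.cvtColor(p,cv2.COLOR_BGR2HSV)[...,1]
X,Y,Z=np.moveaxis(P,-1,0); m=(np.hypot(X-646,Y+269)<18)&(Z>40)&(S<70)
q=(P[m]-s['eef_pos'])@M
m2=abs(q[:,1])<9.5; q=q[m2]; hi=q[q[:,2]<np.percentile(q[:,2],25)]
print(len(q),np.percentile(q,[3,50,97],axis=0).round(1),'ridge',hi.mean(0).round(1))
E
```

```text
Ltip [11.1 15.4 -0.6]
Rtip [  8.4 -13.5  -0.7]
adapter silh left [-9.3  3.1 -0.7]
ad left front [12.1  6.5  1.4]
ad right [ 2.9 -9.8 -2.7]
ad right front [15.4 -5.6 -2.6]
front c [12.6 -0.7  0.9]
back c [-16.3  -3.   -0.8]
491 [[ -10.7   -8.4 -111.6]
 [  11.4   -0.6  -86.1]
 [  15.2    7.3   -3.8]] ridge [  12.6    0.4 -124.8]
```

play_rows([
  [-1,-1,1.5],
  [-1,-2,3.5],
  [-1,-2,3.5],
  [-1,-2,3.5],
  [-1,-2,3.5],
], turn=[0,0,0,0,0], fingers=[0.3,0.3,0.3,0.28,0.26])

```text
clock: 19.27
eef_pos: [646.0, -269.0, 33.8]
tool_rot: [3.139, -0.005, 0.89]
force: [0.6, -0.5, 0.4]
width: 22.4
```

```bash
python3 go.py 646.2 -269 34 51; python3 - <<'E'
from h import *
o=snap(14)
crop(o['scene'][0],210,290,275,350,10,'pics/c14.png')
E
```

```text
clk 19.27 at [ 646.  -269.    33.8] yaw 51.0 q7 -0.75 w 22.4 F [ 0.6 -0.5  0.4]
slide [ 0.1  0.2 -0.2] turn -0.0 rows for turn 0.0 rows slide 0.0
```

View pics/c14.png

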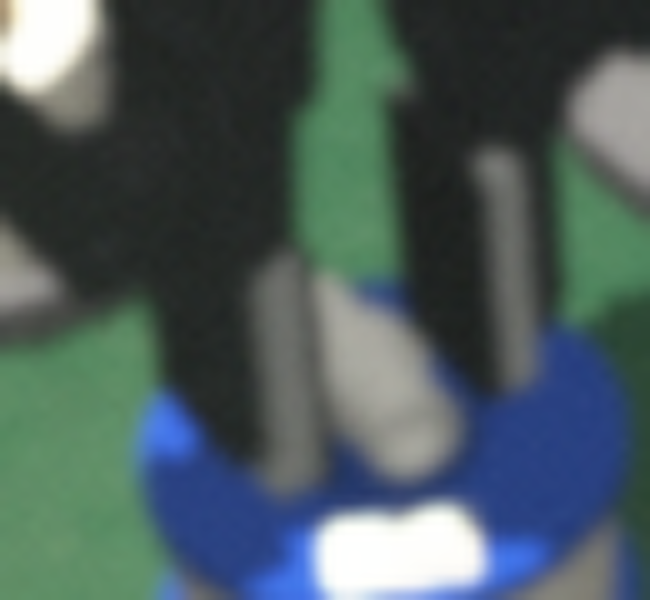

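The adapter sits midway between the pads (inner edges at about (320,490) and (490,385), adapter front end at (418,445)). I close.

play_rows([
  [0,0,0],
  [0,0,0],
  [0,0,0],
  [0,0,0],
  [0,0,0],
], turn=[0,0,0,0,0], fingers=[0.22,0.18,0.14,0.08,0.08])

```text
clock: 20.0
eef_pos: [646.2, -269.0, 34.1]
tool_rot: [3.139, -0.005, 0.89]
force: [-0.0, -0.4, 3.0]
width: 13.8
```

play_rows([
  [0,0,-3],
  [0,0,-12],
  [0,0,-30],
  [0,0,-45],
  [0,0,-45],
], turn=[0,0,0,0,0], fingers=[0.08,0.08,0.08,0.08,0.08])

```text
clock: 20.62
eef_pos: [647.4, -269.5, 81.6]
tool_rot: [3.135, -0.006, 0.89]
force: [-0.2, 0.3, 0.3]
width: 13.8
```

```bash
python3 go.py 411 -162.5 85 50; python3 - <<'E'
from h import *
o=snap(15)
crop(o['scene'][0],200,250,300,360,5,'pics/c15.png')
E
```

```text
clk 20.62 at [ 647.4 -269.5   81.6] yaw 51.0 q7 -0.73 w 13.8 F [-0.2  0.3  0.3]
slide [ -65.7 -251.    -5.4] turn 0.017 rows for turn 0.1 rows slide 4.2
```

View pics/c15.png

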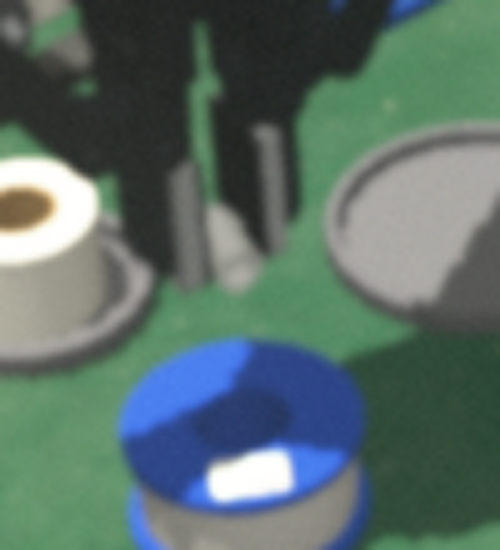

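The adapter is held level at (232,255). The labels roll sits in its dish at left. I carry the adapter to the far end cell.

play_rows([
  [-12,-45,-5],
  [-27,-105,-8],
  [-43,-165,-8],
  [-57,-220,-6],
  [-65.7,-251,-5],
], turn=[0,0.017,0.017,0.017,0.017], fingers=[0.08,0.08,0.08,0.08,0.08])

```text
clock: 21.35
eef_pos: [405.7, -161.2, 83.2]
tool_rot: [-3.141, -0.003, 0.873]
force: [1.0, 0.0, 0.4]
width: 13.5
```

```bash
python3 go.py 411 -162.5 30 50
```

```text
clk 21.35 at [ 405.7 -161.2   83.2] yaw 50.0 q7 -1.02 w 13.5 F [1.  0.  0.4]
slide [ 2.2  4.9 53.2] turn 0.001 rows for turn 0.0 rows slide 0.9
```

play_rows([
  [2,2.5,12],
  [2,3,28],
  [2,3,45],
  [2,3,53],
  [2,3,53],
], turn=[0,0,0,0,0], fingers=[0.08,0.08,0.08,0.08,0.08])

```text
clock: 21.98
eef_pos: [409.6, -161.3, 29.5]
tool_rot: [-3.141, -0.003, 0.874]
force: [-0.6, 0.3, -0.3]
width: 13.9
```

```bash
python3 go.py 411 -162.5 9.5 50; python3 - <<'E'
from h import *
o=snap(16)
crop(o['scene'][0],330,210,440,300,6,'pics/c16.png')
E
```

```text
clk 21.98 at [ 409.6 -161.3   29.5] yaw 50.1 q7 -1.14 w 13.9 F [-0.6  0.3 -0.3]
slide [-0.1  1.9 20. ] turn 0.001 rows for turn 0.0 rows slide 0.3
```

View pics/c16.png

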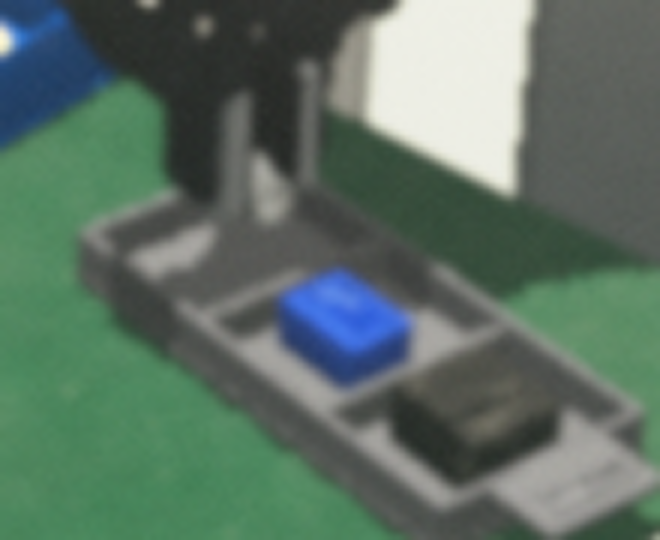

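All is aligned: the adapter hangs over the empty far cell at (268,195), the relay is at (345,325) and the plug at (478,415), both flat. I lower it.

play_rows([
  [0,1.2,6],
  [0,1.2,12],
  [0,1.2,17],
  [0,1.2,19.5],
  [0,1.2,19.5],
], turn=[0,0,0,0,0], fingers=[0.08,0.08,0.08,0.08,0.08])

```text
clock: 22.7
eef_pos: [410.8, -162.2, 10.7]
tool_rot: [3.141, -0.004, 0.873]
force: [-1.0, 0.3, -0.4]
width: 14.2
```

play_rows([
  [0,0,0.6],
  [0,0,0.6],
], turn=[0,0], fingers=[0.08,0.08])

```text
clock: 22.95
eef_pos: [410.9, -162.3, 10.2]
tool_rot: [3.141, -0.004, 0.873]
force: [0.2, -0.5, -0.2]
width: 14.1
```

play_rows([
  [0,0,1],
  [0,0,1],
  [0,0,1],
], turn=[0,0,0], fingers=[0.08,0.08,0.08])

```text
clock: 23.32
eef_pos: [410.9, -162.3, 9.2]
tool_rot: [3.141, -0.004, 0.873]
force: [0.1, -0.3, 0.6]
width: 14.1
```

play_rows([
  [0,0,1],
  [0,0,1],
  [0,0,1],
], turn=[0,0,0], fingers=[0.08,0.08,0.08])

```text
clock: 23.7
eef_pos: [410.9, -162.3, 9.2]
tool_rot: [3.14, -0.003, 0.874]
force: [-2.0, 1.5, 14.1]
width: 13.9
```

Contact with the floor (14 N at z≈9.2). I release with a small opening and rise.

play_rows([
  [0,0,-0.3],
  [0,0,-0.3],
  [0,0,-0.3],
  [0,0,-8],
  [0,0,-35],
], turn=[0,0,0,0,0], fingers=[0.2,0.26,0.28,0.28,0.28])

```text
clock: 24.32
eef_pos: [410.0, -161.9, 44.0]
tool_rot: [-3.141, -0.002, 0.875]
force: [-0.2, 0.2, 0.4]
width: 23.9
```

```bash
python3 go.py 648.5 -266.5 100 50; python3 - <<'E'
from h import *
o=snap(17)
crop(o['scene'][0],330,210,440,300,6,'pics/c17.png')
E
```

```text
clk 24.32 at [ 410.  -161.9   44. ] yaw 50.1 q7 -1.24 w 23.9 F [-0.2  0.2  0.4]
slide [ 72.9 250.  -56. ] turn 0.002 rows for turn 0.0 rows slide 4.3
```

View pics/c17.png

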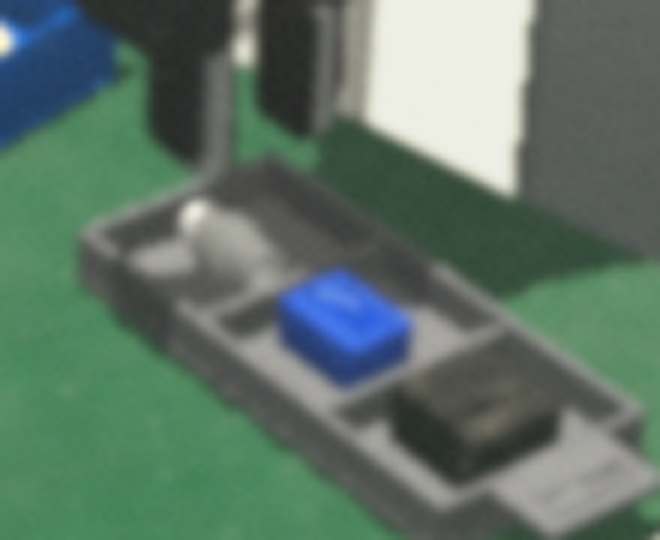

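```bash
python3 - <<'E'
from m import *
a=np.radians(50);ey=np.array([np.cos(a),np.sin(a)]);ex=np.array([ey[1],-ey[0]])
for t in(16,17):
  p,d=load('scene',t);P=pts('scene',d);X,Y,Z=np.moveaxis(P,-1,0)
  q=P[...,:2]-[440,-128];x=q@ex;y=q@ey
  m=(abs(x)<24)&(y<-28)&(y>-64)&(Z>9)&(Z<(60 if t==16 else 26))
  if m.any(): print(t,m.sum(),'tray x',np.percentile(x[m],[3,50,97]).round(1),'y',np.percentile(y[m],[3,50,97]).round(1),'z',np.percentile(Z[m],[3,50,97]).round(1))
  h=m&(Z>17);print(x[h].mean(),y[h].mean(),h.sum())
crop(load('scene',17)[0],340,230,390,270,14,'pics/c17b.png')
pt,_=load('top',17);crop(pt,190,200,310,320,5,'pics/t17.png')
E
```

```text
16 440 tray x [-19.3   3.3  19.7] y [-49.5 -37.  -31.8] z [30.7 46.4 59.2]
2.720617678788131 -38.1795937635824 439
17 152 tray x [-5.1  3.2  7.8] y [-60.1 -42.3 -31.8] z [ 9.7 17.3 21.8]
1.6944953680162094 -44.19283828937929 80
```

View pics/c17b.png

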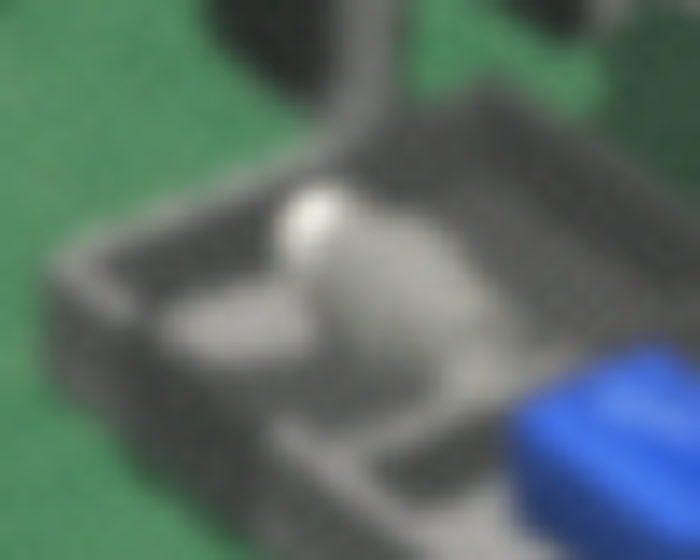

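View pics/t17.png

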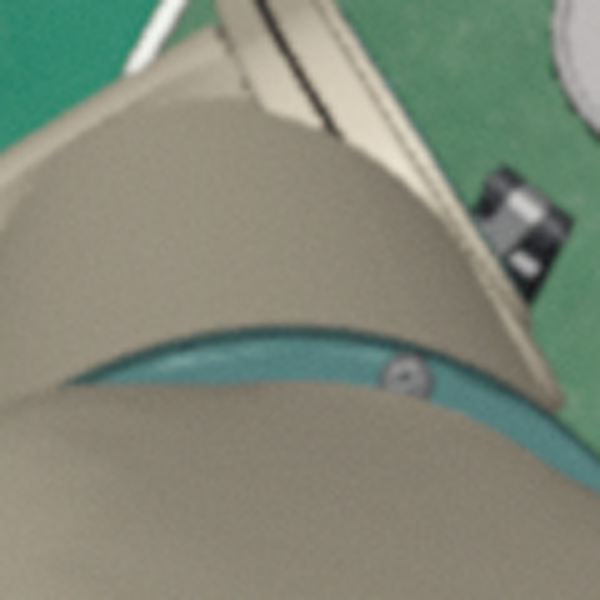

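The adapter lies as placed (tray x≈2, y≈-44 mm), with no sign of rolling. Now the spool.

play_rows([
  [0,5,-35],
  [14,50,-56],
  [32,110,-56],
  [50,170,-56],
  [66,225,-56],
], turn=[0,0,0,0,0], fingers=[0.4,0.8,0.98,0.98,0.98])

```text
clock: 25.05
eef_pos: [627.8, -258.1, 103.0]
tool_rot: [3.137, -0.005, 0.872]
force: [0.7, 0.3, 0.1]
width: 83.7
```

```bash
python3 go.py 648.8 -266.5 70 50;python3 - <<'E'
from m import *
o=snap(18)
for n in('top','scene'):
    p,d=o[n];P=pts(n,d);X,Y,Z=np.moveaxis(P,-1,0);hsv=cv2.cvtColor(p,cv2.COLOR_BGR2HSV)
    m=(np.hypot(X-648,Y+267)<45)&(Z>25)&(Z<35)&(hsv[...,0]>100)&(hsv[...,1]>100)
    if m.sum()>50: print(n,m.sum(),cv2.minEnclosingCircle(P[m][:,:2].astype(np.float32)),rect(P[m][:,:2]))
E
```

```text
clk 25.05 at [ 627.8 -258.1  103. ] yaw 50.0 q7 -0.84 w 83.7 F [0.7 0.3 0.1]
slide [ 6.9 21.3 33.1] turn -0.001 rows for turn 0.0 rows slide 0.6
scene 1032 ((649.9918823242188, -267.4733581542969), 31.059938430786133) (array([ 649. , -266.5]), array([60.5, 59. ]), 53.2)
```

play_rows([
  [4,12,0],
  [6.9,21.3,5],
  [6.9,21.3,20],
  [6.9,21.3,40],
  [6.9,21.3,45],
], turn=[0,0,0,0,0], fingers=[1,1,1,1,1])

```text
clock: 25.78
eef_pos: [650.6, -267.6, 55.2]
tool_rot: [3.136, -0.006, 0.87]
force: [-0.4, 0.1, 0.4]
width: 85.2
```

```bash
python3 go.py 648.8 -266.5 8 50;python3 - <<'E'
from h import *
o=snap(19)
crop(o['scene'][0],190,250,310,370,5,'pics/c19.png')
E
```

```text
clk 25.77 at [ 650.6 -267.6   55.2] yaw 49.8 q7 -0.85 w 85.2 F [-0.4  0.1  0.4]
slide [-0.7 -2.3 47.1] turn -0.003 rows for turn 0.0 rows slide 0.8
```

View pics/c19.png

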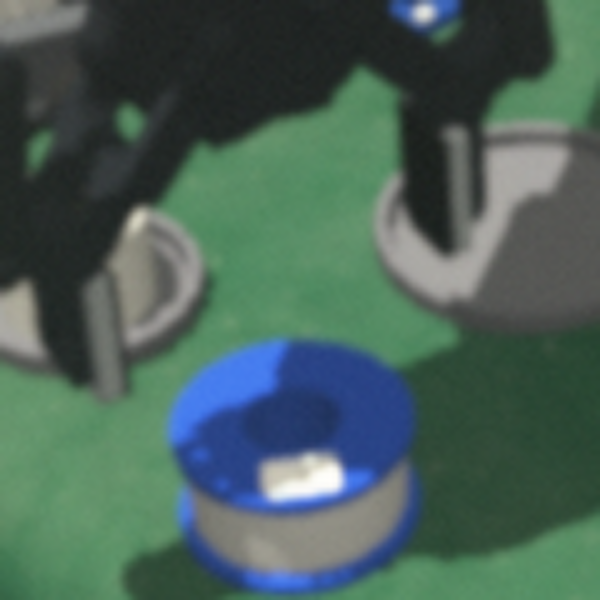

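The open fingers straddle the spool (tips at (108,395) and (460,245), spool at (293,420)). I descend.

play_rows([
  [-0.5,-1.5,10],
  [-0.7,-1.8,20],
  [-0.7,-1.8,30],
  [-0.7,-1.8,30],
  [-0.7,-1.8,30],
], turn=[0,0,0,0,0], fingers=[1,1,1,1,1])

```text
clock: 26.5
eef_pos: [650.6, -267.0, 26.7]
tool_rot: [3.134, -0.008, 0.869]
force: [1.2, -0.1, 0.2]
width: 85.1
```

```bash
python3 go.py 648.8 -266.5 7.5 50
```

```text
clk 26.5 at [ 650.6 -267.    26.7] yaw 49.8 q7 -0.87 w 85.1 F [ 1.2 -0.1  0.2]
slide [-0.9 -1.8 19.2] turn -0.003 rows for turn 0.0 rows slide 0.3
```

play_rows([
  [-1,-2.5,6],
  [-1,-2.5,12],
  [-1,-2.5,19],
  [-1,-2.5,20],
  [-1,-2.5,20],
], turn=[0,0,0,0,0], fingers=[1,1,1,1,1])

```text
clock: 27.12
eef_pos: [648.2, -266.0, 6.5]
tool_rot: [3.134, -0.008, 0.869]
force: [-0.0, -0.1, 0.2]
width: 85.5
```

play_rows([
  [0,0,0],
  [0,0,0],
  [0,0,0],
  [0,0,0],
  [0,0,0],
], turn=[0,0,0,0,0], fingers=[0.9,0.8,0.7,0.6,0.5])

```text
clock: 27.75
eef_pos: [648.6, -266.1, 7.2]
tool_rot: [3.133, -0.008, 0.869]
force: [-0.3, 0.3, 5.0]
width: 57.6
```

```bash
python3 go.py 648.8 -266.5 8 50;python3 - <<'E'
from h import *
o=snap(20)
crop(o['scene'][0],190,250,310,370,5,'pics/c20.png')
E
```

```text
clk 27.75 at [ 648.6 -266.1    7.2] yaw 49.8 q7 -0.88 w 57.6 F [-0.3  0.3  5. ]
slide [-0.2  0.4 -0.8] turn -0.003 rows for turn 0.0 rows slide 0.0
```

View pics/c20.png

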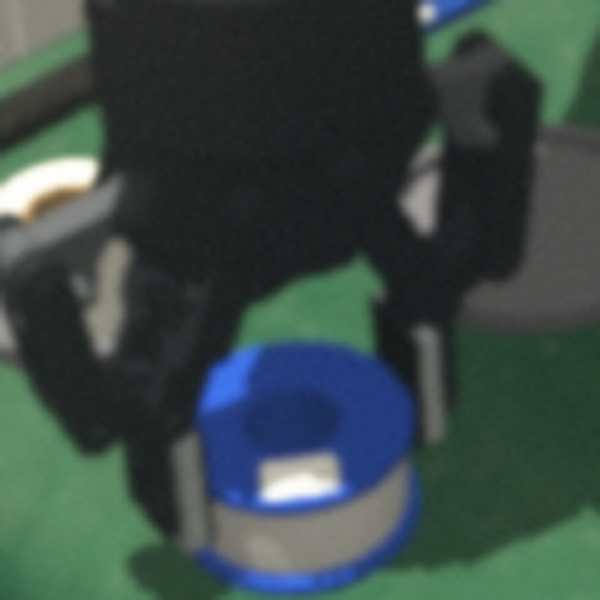

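The pads press on the flange on both sides and the spool is undisturbed. I lift.

play_rows([
  [0,0,-3],
  [0,0,-15],
  [0,0,-35],
  [0,0,-50],
  [0,0,-50],
], turn=[0,0,0,0,0], fingers=[0.5,0.5,0.5,0.5,0.5])

```text
clock: 28.48
eef_pos: [649.5, -266.5, 59.7]
tool_rot: [3.13, -0.01, 0.869]
force: [0.5, -0.1, -2.2]
width: 57.5
```

```bash
python3 go.py 531 -242.5 58 50;python3 - <<'E'
from m import *
o=snap(21)
crop(o['scene'][0],190,240,320,360,5,'pics/c21.png')
# dish rim in both views by depth
for n in('top','scene'):
    p,d=load(n,0);P=pts(n,d);X,Y,Z=np.moveaxis(P,-1,0)
    for c,r in(((530,-242.5),41.),((587.5,-352.5),31.)):
        m=(abs(np.hypot(X-c[0],Y-c[1])-r)<8)&(Z>5.5)&(Z<13); print(n,c,circ(P[m][:,:2]),m.sum())
E
```

```text
clk 28.48 at [ 649.5 -266.5   59.7] yaw 49.8 q7 -0.85 w 57.5 F [ 0.5 -0.1 -2.2]
slide [ -58.1 -106.    -0.2] turn -0.004 rows for turn 0.0 rows slide 1.9
top (530, -242.5) (array([ 530.3, -242. ]), 40.4) 477
top (587.5, -352.5) (array([ 587.3, -351. ]), 30.5) 344
scene (530, -242.5) (array([ 532.1, -242.3]), 40.7) 578
scene (587.5, -352.5) (array([ 589.3, -351.6]), 30.8) 451
```

View pics/c21.png

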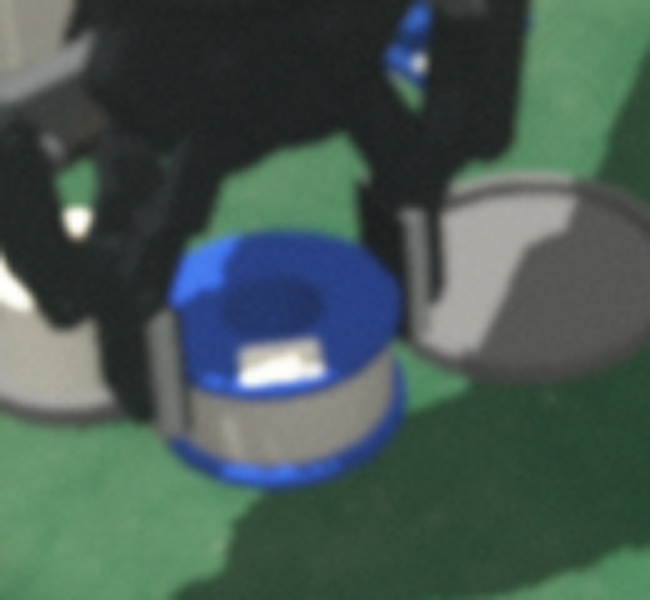

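The spool is lifted level. The two views put the large dish at (530.3,-242.0) and (532.1,-242.3), so I aim at (531,-242).

play_rows([
  [-10,-18,-2],
  [-24,-45,-2],
  [-40,-75,-2],
  [-53,-98,0],
  [-58,-106,0],
], turn=[0,0,0,0,0], fingers=[0.5,0.5,0.5,0.5,0.5])

```text
clock: 29.2
eef_pos: [527.3, -242.2, 55.4]
tool_rot: [3.135, -0.006, 0.869]
force: [1.2, -1.0, -2.9]
width: 58.1
```

```bash
python3 go.py 531 -242 30 50
```

```text
clk 29.2 at [ 527.3 -242.2   55.4] yaw 49.8 q7 -0.97 w 58.1 F [ 1.2 -1.  -2.9]
slide [ 2.4  2.5 25.5] turn -0.003 rows for turn 0.0 rows slide 0.4
```

play_rows([
  [2,2,8],
  [2,2,16],
  [2,2,25],
  [2,2,25],
  [2,2,25],
], turn=[0,0,0,0,0], fingers=[0.5,0.5,0.5,0.5,0.5])

```text
clock: 29.82
eef_pos: [530.6, -241.7, 30.4]
tool_rot: [3.135, -0.007, 0.869]
force: [0.6, 0.3, -2.5]
width: 58.0
```

```bash
python3 go.py 531 -242 10.5 50;python3 - <<'E'
from m import *
o=snap(22)
crop(o['scene'][0],230,230,360,350,5,'pics/c22.png')
E
```

```text
clk 29.82 at [ 530.6 -241.7   30.4] yaw 49.8 q7 -0.99 w 58.0 F [ 0.6  0.3 -2.5]
slide [-0.1  0.3 19.9] turn -0.003 rows for turn 0.0 rows slide 0.3
```

View pics/c22.png

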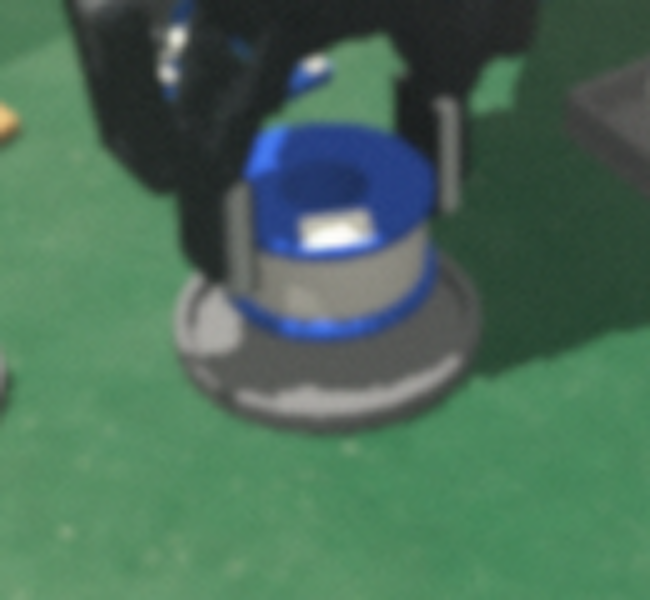

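The spool hangs level over the middle of the large dish. I lower it, then let go.

play_rows([
  [0,0.3,6],
  [0,0.3,12],
  [0,0.3,18],
  [0,0.3,19.5],
  [0,0.3,19.5],
], turn=[0,0,0,0,0], fingers=[0.5,0.5,0.5,0.5,0.5])

```text
clock: 30.55
eef_pos: [531.1, -242.0, 11.0]
tool_rot: [3.135, -0.007, 0.869]
force: [0.1, 0.3, -2.4]
width: 58.0
```

```bash
python3 go.py 531 -242 10 50;python3 - <<'E'
from m import *
o=snap(23)
crop(o['scene'][0],230,230,360,350,5,'pics/c23.png')
E
```

```text
clk 30.55 at [ 531.1 -242.    11. ] yaw 49.8 q7 -1.01 w 58.0 F [ 0.1  0.3 -2.4]
slide [-0. -0.  1.] turn -0.003 rows for turn 0.0 rows slide 0.0
```

View pics/c23.png

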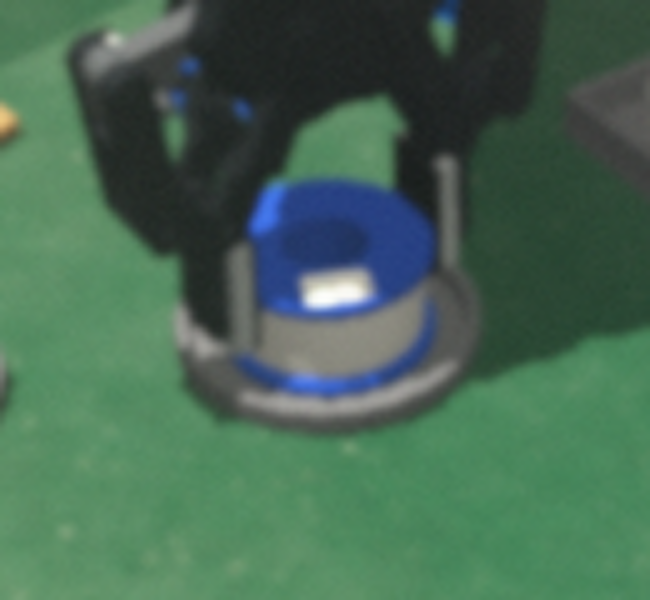

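The spool is within the rim, under 1 mm above the floor. I release it and lift clear.

play_rows([
  [0,0,0.7],
  [0,0,0.7],
  [0,0,0.7],
  [0,0,0.7],
  [0,0,-10],
], turn=[0,0,0,0,0], fingers=[0.5,0.7,0.85,0.95,1])

```text
clock: 31.28
eef_pos: [530.7, -241.9, 21.2]
tool_rot: [3.136, -0.006, 0.87]
force: [-0.6, 1.1, -0.3]
width: 85.3
```

play_rows([
  [0,0,-15],
  [0,0,-40],
  [0,0,-80],
  [0,0,-130],
  [0,0,-170],
], turn=[0,0,0,0,0], fingers=[1,1,1,1,1])

```text
clock: 31.9
eef_pos: [529.6, -241.9, 194.4]
tool_rot: [3.134, -0.007, 0.87]
force: [1.0, -0.0, -0.2]
width: 85.4
```

```bash
python3 go.py 650 -400 260 50
```

```text
clk 31.9 at [ 529.6 -241.9  194.4] yaw 49.8 q7 -0.82 w 85.4 F [ 1.  -0.  -0.2]
slide [-42.7 194.5 -64.4] turn -0.003 rows for turn 0.0 rows slide 3.3
```

play_rows([
  [-30,25,-10],
  [-70,50,-25],
  [-105,65,-35],
  [-140,82,-40],
  [-155,90,-40],
], turn=[0,0,0,0,0], fingers=[1,1,1,1,1])

```text
clock: 32.52
eef_pos: [496.9, -421.1, 235.2]
tool_rot: [3.132, -0.006, 0.866]
force: [-0.2, 0.4, 0.6]
width: 85.7
```

```bash
python3 - <<'E'
from m import *
print(ctrl.read_state()['eef_pos'])
o=snap(24)
crop(o['scene'][0],140,200,460,390,2.5,'pics/s24.png');crop(o['top'][0],180,90,440,320,2.5,'pics/t24.png')
a=np.radians(50);ey=np.array([np.cos(a),np.sin(a)]);ex=np.array([ey[1],-ey[0]])
for n in('top','scene'):
    p,d=o[n];P=pts(n,d);X,Y,Z=np.moveaxis(P,-1,0);hsv=cv2.cvtColor(p,cv2.COLOR_BGR2HSV);S=hsv[...,1]
    b=(hsv[...,0]>100)&(hsv[...,0]<130)&(S>100)
    m=(np.hypot(X-531,Y+242)<38)&b&(Z>28)&(Z<40)
    if m.sum()>50: print(n,'spool',rect(P[m][:,:2]),np.percentile(Z[m],[5,50,95]).round(1))
    m=(np.hypot(X-588,Y+352)<29)&(S<90)&(Z>28)&(Z<40)
    if m.sum()>50: print(n,'labels',cv2.minEnclosingCircle(P[m][:,:2].astype(np.float32)),np.percentile(Z[m],[5,50,95]).round(1))
    q=P[...,:2]-[440,-128];x=q@ex;y=q@ey
    for nm,y0 in(('plug',45),('relay',0),('adapter',-45)):
        m=(abs(x)<26)&(abs(y-y0)<18)&(Z>15)&(Z<35)
        if m.sum()>20: print(n,nm,rect(np.c_[x[m],y[m]]),np.percentile(Z[m],[5,50,95]).round(1),m.sum())
E
```

```text
[ 496.85604703 -421.08655739  235.16273305]
top spool (array([ 530.8, -242.5]), array([57.8, 59.1]), 42.7) [30.6 33.1 35.6]
top labels ((588.5079345703125, -352.90252685546875), 21.5798282623291) [30.2 33.  35.5]
top plug (array([ 0.1, 46. ]), array([29., 32.]), 0.1) [20.2 24.  27.2] 381
top relay (array([ 0.4, -0.5]), array([27.8, 19.9]), 89.7) [17.6 20.3 22.9] 242
top adapter (array([ -0.5, -45.3]), array([27.5, 14. ]), 83.4) [15.5 18.4 21.5] 139
scene spool (array([ 532.1, -242.7]), array([61.4, 59.3]), 32.6) [30.8 33.6 35.1]
scene labels ((590.4244995117188, -352.51300048828125), 21.85628318786621) [29.1 33.3 34.8]
scene plug (array([ 0.9, 46.2]), array([33., 31.]), 88.4) [16.7 23.9 26.8] 394
scene relay (array([ 1.2, -0.7]), array([31.6, 22.3]), 86.9) [15.9 20.5 22.5] 217
scene adapter (array([  2.5, -45.3]), array([30.7, 15.1]), 87.2) [15.6 18.8 21.8] 103
```

View pics/s24.png

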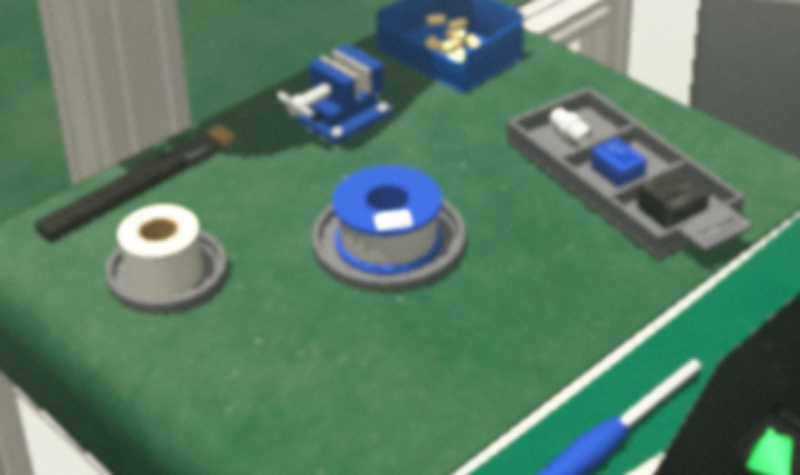

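View pics/t24.png

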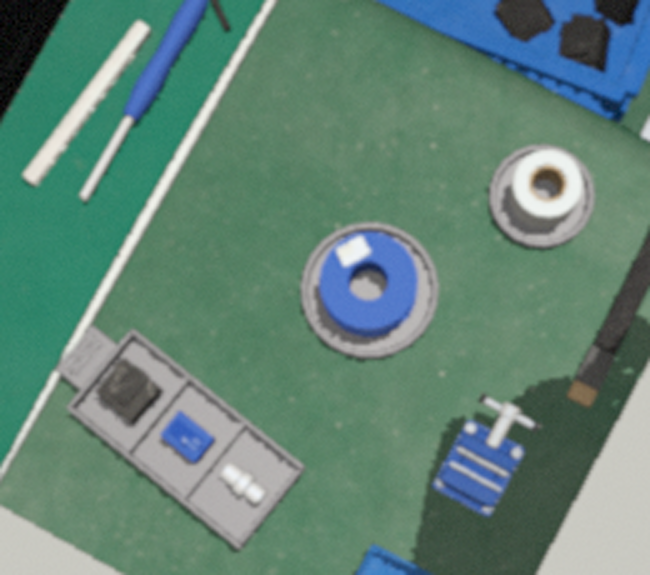

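All five parts are in place and flat: the spool and roll stand within about 2 mm of their dish centres with tops at z≈33, and the three tray parts are centred in the right cells. The brush and bin look unmoved. I hand the job in.

```bash
python3 -c "
from cell import ctrl
print(ctrl.finish_job())"
```

```text
the job is handed in; nothing more can be done
None
```

All five parts are put away and the job was handed in at about 32.6 s of the 112 s. I moved them in this order: relay, plug, roll of labels, adapter, spool. The hand-in reports no verdict.

| Part | Offset in the last pictures | Allowed | Top height |
|---|---|---|---|
| Spool, large dish | about 1 mm from centre | 12 mm | 33 mm |
| Roll of labels, small dish | about 2 mm from centre | 11 mm | 33 mm |
| Plug, cell by the tab | about 1 mm from cell centre | inside the cell | 24 mm |
| Relay, middle cell | about 1 mm from cell centre | inside the cell | 20 mm |
| Adapter, other end cell | within 3 mm of cell centre | inside the cell | peak about 21 mm |

- **Flatness:** all five look flat in both views and their heights fit parts resting on the floors. I did not measure tilt angles.
- **Brush and bin:** neither was approached and both look unmoved, but I checked this only by eye.
- **Disagreements:** the two cameras differ by 1 to 3 mm, mostly in x. The finger opening read about 2 mm less than the width of each part held.
- **Plug:** I let it fall about 5 mm into its cell, because the fingers around it would not safely fit between the cell walls.

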